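# Reset the utensil organiser: cam-lock its divider and stow the scoop

### The job

Make the long bay of the sloping organiser long enough for the brass coffee scoop: turn the cam knob back until it is open, slide the grey divider right until it meets the rubber buffer with its stud in the cam, then turn the knob clockwise to its stop so that the cam draws the divider tight. Then lay the scoop flat across the slope in the long bay, left of the divider, let go, and leave all the other things where they stand.

Things in the scene. Friction and masses are not known exactly. Their poses are not given: they have to be found in the camera images.
- deck: sloping deck of the wooden organiser (fixed; place and yaw vary). Origin on its surface, middle of its width. Own x runs up the slope away from the robot, y to the left, z square off the deck: it leans 30 degrees to the robot. Bays reach from the lower lip (inner face x=-97 mm, 24 high) to a cross wall (x=18 to 24, 16 high); side walls' inner faces y=-130 and 130, 24 high
- ledge_edge (a point): middle of the lower front edge of the wooden ledge (290 mm wide, 12 thick, with jars on it) that overhangs the organiser's back. It stands above and just behind the cam knob, so an upright gripper cannot reach the knob: come in along the deck's -z, tilted 30 degrees. A back panel carries the ledge. Axes: x away from the robot, z up
- divider (a joint): divider along the deck's y, in m: 0 = fully home (tight), grows to the left; its centre is at deck y = -40 mm + this. The rubber buffer is first touched at 0.006 and pushes back with 4 N, 6.4 N at home, so by hand alone it does not stay home. Elsewhere it stays where left (1.5 N friction). The cam catches the stud when the divider stands at 0 to 0.009
- divider_grip (a point): where to grip the grey divider: mid-thickness (10 mm thick along deck y), at deck x=-35 mm, 34 mm off the deck. Axes as the deck's. Its tall part spans deck x -94 to -5 mm, 45 mm high; beyond, a 27 mm high arm crosses the cross wall and carries the brass headed stud that points right, at the cam
- cam (a joint): cam knob angle in rad, growing clockwise seen from above (about the deck's -z). 0 = open stop (red nose of bar at the white dot), the stud can enter below 0.2; 1.45 = locked stop (nose at the red dot). From 0.35 the spiral catches the stud, from 1.25 it is fully drawn in. Stays where left; 0.06 N m to turn, up to 0.2 with the stud. Starts part-closed, which bars the stud
- cam_grip (a point): grip point of the cam knob, on its axis, 48 mm off the deck (deck x=60, y=-81 mm). Own x runs along the bar to its red nose, z off the deck; the nose stands 0.70 rad anticlockwise from up-slope at joint 0. Black bar 44 mm long, 12 thick, from 30 to 62 mm off the deck, over a steel hub 46 mm across (its top 30 mm off the deck), a 64 mm spiral cam beneath
- scoop_mid (a point): brass coffee scoop on the worktop, 138 mm long, 41 wide, 27 high: this point is the middle of its length, half-way up. Own y runs from handle to cup. Cup at y=28 to 69 mm (34 mm across at its foot, 41 at the rim, open up); flat handle 11 mm wide, 4 thick, slopes from the cup's rim (11 mm above this point at y=15) down to the worktop at y=-69. Pinch the handle at y=5 to 15 across x
- lemon: yellow lemon lying on the worktop, 83x58x58 mm; swaps sides with the scoop from start to start. Origin at the centre of its underside. Leave alone
- spice_left: red-capped spice jar standing on the ledge, 45 mm across, 106 mm tall. Origin at the centre of its underside. Leave alone
- spice_right: second red-capped spice jar on the ledge, 45 mm across, 106 mm tall. Origin at the centre of its underside. Leave alone
- honey: honey jar with red lid at the right, 64 mm across, 97 mm tall. Origin at the centre of its underside. Leave alone
- salt: salt shaker with grey top at the left, 44 mm across, 90 mm tall. Origin at the centre of its underside. Leave alone
- milk: grey jug at the left, 70x96 mm, 89 mm tall. Origin at the centre of its underside. Leave alone
- matchbox: match box lying on the deck in the right (short) bay against the lower lip, 36x52x16 mm. Origin at the centre of its underside. Leave alone
Mind the look-alikes: they are no part of the job. What is shaped like the part that bears scoop_mid but green is not meant.

How it is judged:
On the way, in this order (a step that is already met when the one before it is completed fails the run):
1. the cam stands open (below 0.25 rad) and the divider is slid over to the buffer (within 9.5 mm of home) (value of joint cam below 0.25 rad and value of joint divider below 0.0095 m), for 0.2 s.
2. the cam is turned to lock (over 1.2 rad) and has drawn the divider home (within 2.5 mm) (value of joint cam above 1.2 rad and value of joint divider below 0.0025 m), for 0.2 s.
3. the scoop lies in the long bay (x of scoop_mid in the frame of deck between -0.097 and 0.018 m and y of scoop_mid in the frame of deck between 0 and 0.095 m and z of scoop_mid in the frame of deck between 0.005 and 0.021 m and angle between the y axis of scoop_mid and the y axis of deck, either way round below 0.5 rad), for 0.2 s.
At the end, for the whole second after the job is handed in: The cam is turned past 1.2 rad and the divider stands within 2.5 mm of home; the scoop lies on the deck in the long bay left of the divider, across the slope within 0.5 rad, its centre 5 to 21 mm off the deck, released (all of step 2 and all of step 3); the robot touches nothing.
It fails at once if another loose thing (lemon, jar, shaker, jug or match box) is shifted by more than 40 mm (distance of any of lemon, spice_left, spice_right, honey, salt, milk, matchbox from where it was at the start of the episode above 0.04 m).
It also fails if it takes over 66 s, if anything falls off the work surface, if the arm or the gripper's body presses on something with over 40 N, if the wrist force passes 120 N, or if a joint passes its speed limit or range.

### The arm

A 7-joint arm with a two-finger parallel gripper is mounted at the origin on a cart in front of the work surface, level with it; the furniture and walls round the work are solid. World frame = base frame: x ahead of the robot, y to its left, z up, the work surface at z = 0. Lengths are in m, angles in rad, forces in N, time in s.
With the tool pointing down it reaches from about 0.425 to 0.875 m from the base axis. Payload 4.7 kg.
Tool frame: the origin (TCP) lies midway between the tips of the shut fingers; the grasp point (between the pads) lies 19 mm behind it; x points along the fingers, z is the direction in which the jaws open and shut, and the axes are right-handed (so a half turn about x gives the same grasp; the last joint's range is limited). The gripper opens to 85 mm and grips with 20 to 120 N. Pads are 22 mm wide; open, the fingers measure 114 mm over their backs; the gripper's body (76 mm by 85 mm) begins 54 mm behind the grasp point. The pads swing forward as they close: fully open they stand 13 mm farther back than shut.
Start: joints at [-1.132, 0.321, -0.07, 1.45, 0.023, 1.371, -0.057], TCP at [0.268, 0.592, 0.231] pointing down, gripper open.
Joint ranges: [-2.86, 2.86], [-0.3, 2.09], [-1.38, 1.24], [0.06, 2.45], [-1.56, 4.7], [0.09, 2.05], [-2.69, 2.69]. Speed limits (rad/s): [2.57, 2.57, 3.14, 3.14, 3.14, 3.14, 3.14].

### API

Orientations are given as [roll, pitch, yaw] about the fixed x, y, z axes, in that order (R = Rz(yaw) Ry(pitch) Rx(roll)).
In Python, from station import r, eyes gives the robot as it stands.
- The arm moves only by the tool step_arm, never from a script. Its argument "increments" is a list of rows, each a list of 3 entries, a list of its own where there are three numbers: the finger opening in m, from 0 to 0.0854, then the shift along the world's x, y, z in m, then the turn, a rotation vector about the world's x, y, z in degrees. In form: [[grip, [tx, ty, tz], [rx, ry, rz]], ...]. A call has 1 to 5 rows; each row is the pose to reach, as a shift and turn from the pose commanded when the call began; what a row does not reach only later rows make up. A row lasts 1/12 s, in which the tool goes at most 41.7 mm and 7.16 degrees, less where a joint would pass 70% of its speed; a pose out of reach is approached as far as the arm can. A call with a gripper value outside its range is refused whole. The fingers move at their own pace and stop on an object; "grip_force" is the grip in N (left out, the last holds). Time passes only in rows, so rows that repeat a pose let the fingers close. It gives the time, the measured TCP pose, the force and the opening at its end, in the units of the state.
- r.get_obs(): the state, without advancing time (a new reading comes with each control period).
- eyes.capture(name): name is "side" or "top" or "wrist"; returns the picture (420x560x3 uint8, red, green, blue); there is no depth.
- eyes.get_calibration(name): a dict with "intrinsics" (3x3 intrinsics, pixels), "xyz" and "attitude" of the camera in the world. Camera axes: x right, y up, looking along -z (the intrinsics and any distortion apply to the point x, -y, -z); pixel columns grow to the right and rows downward; lengths in m; the calibration is good to about 2 mm. A picture is of the moment at which its call begins: read the wrist's pose just before it. get_calibration takes no time and is no camera call; for the wrist camera it gives the pose at the moment of the call.
- r.sign_off(): hands the job in, once; it reports no verdict.
The state is a dict: "t": time; "q": joint angles; "dq": joint speeds; "effort": joint torques, N m; "tcp_pos": TCP position; "orientation": TCP orientation; "force": force on the tool from outside, world axes, zero at the start; "wrist_torque": the same for the moment, N m; "finger_gap": finger opening in m.
Only numpy, scipy, OpenCV 4.12 (cv2) and the standard library are available. Lean on these libraries where they do the work, as an engineer would, in place of code of your own. Each camera call takes 0.05 s, during which the arm holds its last target.

## Working session

There is one attempt and no reset: what is moved stays moved. The work goes in short steps, Python scripts to look and compute and a tool call to move; the robot and the scene stay as the last step left them, time stands still between calls to the robot, and variables do not carry over. Pictures are saved under pics/ and viewed, and the job is handed in when it is done.

Besides the shell and the picture viewer there is one more tool, called after "Request:" as name([rows], argument=value, ...), one row to a line, values as JSON. step_arm: Moves the arm, as the interface text tells. Its arguments: {"type":"object","properties":{"increments":{"type":"array","items":{"type":"array"}},"grip_force":{"type":"number"}},"required":["increments"]}

```bash
ls; mkdir -p pics
python3 - <<'E'
from station import r, eyes
import cv2
print(r.get_obs())
for n in ["side","top","wrist"]:
    c=eyes.get_calibration(n); print(n,c)
    im=eyes.capture(n); cv2.imwrite(f"pics/{n}0.png",im[:,:,::-1])
E
```

```text
pics
{'t': 0.0, 'q': array([-1.13187932,  0.3218091 , -0.07007811,  1.45166444,  0.02256346,
        1.37078295, -0.0568969 ]), 'dq': array([-5.82355351e-04, -1.73603536e-03,  1.14302295e-03, -1.42608730e-05,
       -9.39047082e-04, -5.56586550e-04, -5.72025118e-04]), 'effort': array([-1.10190635e-04, -4.93572378e+01, -3.82122109e-01, -3.14342952e+01,
        1.30212001e-02,  1.10732135e-02, -7.15725633e-06]), 'tcp_pos': array([0.26771886, 0.59172612, 0.23023775]), 'orientation': array([-3.10765753,  1.56891885, -1.96165836]), 'force': array([-0.42720898, -0.55919074,  0.16109735]), 'wrist_torque': array([ 0.03340112, -0.0072745 ,  0.01157198]), 'finger_gap': 0.08499964757928859}
side {'intrinsics': array([[428.21476199,   0.        , 281.89602177],
       [  0.        , 428.21476199, 206.58275872],
       [  0.        ,   0.        ,   1.        ]]), 'xyz': array([0.48098377, 1.36622908, 1.23010549]), 'attitude': array([ 0.85957992,  0.02179397, -3.1289518 ])}
top {'intrinsics': array([[383.55198272,   0.        , 280.41744935],
       [  0.        , 383.55198272, 207.76837919],
       [  0.        ,   0.        ,   1.        ]]), 'xyz': array([0.41194008, 0.13096373, 1.58408677]), 'attitude': array([ 7.81790477e-02,  1.39311525e-03, -1.57904460e+00])}
wrist {'intrinsics': array([[377.97678548,   0.        , 282.65440553],
       [  0.        , 377.97678548, 205.64741104],
       [  0.        ,   0.        ,   1.        ]]), 'xyz': array([0.19209366, 0.62631005, 0.37270741]), 'attitude': array([-0.32649182,  0.00157519,  1.14598307])}
```

View pics/side0.png

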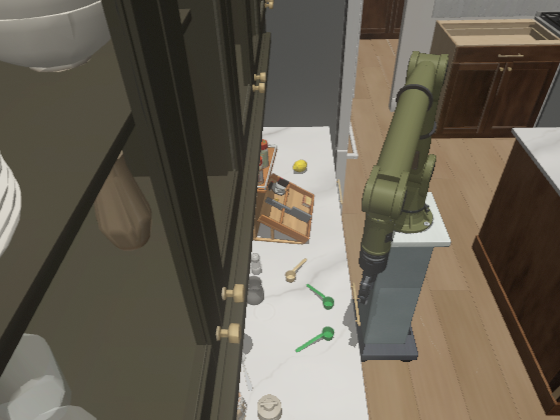

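View pics/top0.png

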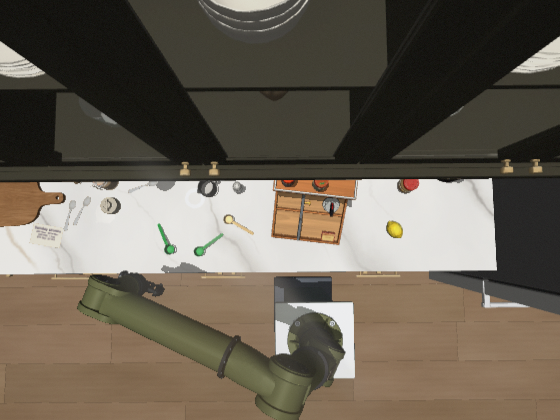

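View pics/wrist0.png

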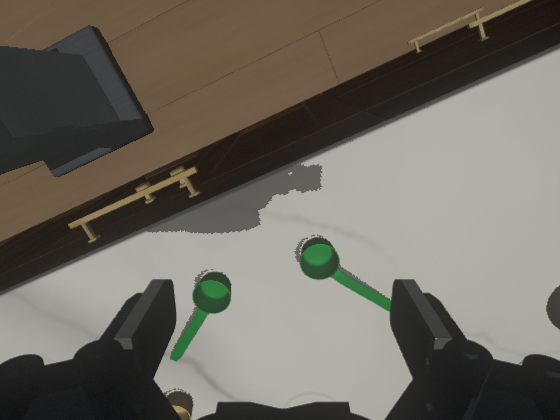

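```bash
cat > h.py <<'E'
import numpy as np, cv2
from scipy.spatial.transform import Rotation as R
from station import r, eyes
def cam(n):
    c=eyes.get_calibration(n); return c
def Rm(a): return R.from_euler('xyz',a).as_matrix()
def ray(c,u,v):
    K=c['intrinsics']; d=np.array([(u-K[0,2])/K[0,0],-(v-K[1,2])/K[1,1],-1.])
    return c['xyz'],Rm(c['attitude'])@d
def atz(c,u,v,z):
    o,d=ray(c,u,v); return o+d*(z-o[2])/d[2]
def tri(obs):
    A=np.zeros((3,3));b=np.zeros(3);L=[]
    for c,u,v in obs:
        o,d=ray(c,u,v);d=d/np.linalg.norm(d);P=np.eye(3)-np.outer(d,d);A+=P;b+=P@o;L.append((o,P))
    p=np.linalg.solve(A,b); return p,[np.linalg.norm(P@(p-o)) for o,P in L]
def proj(c,p):
    q=Rm(c['attitude']).T@(np.asarray(p)-c['xyz']);K=c['intrinsics']
    return K[0,0]*q[0]/-q[2]+K[0,2], K[1,1]*-q[1]/-q[2]+K[1,2]
def crop(src,dst,x0,y0,x1,y1,s):
    im=cv2.imread(src)[y0:y1,x0:x1]; im=cv2.resize(im,None,fx=s,fy=s,interpolation=cv2.INTER_CUBIC)
    cv2.imwrite(dst,im)
def snap(n,f):
    c=cam(n);im=eyes.capture(n);cv2.imwrite(f"pics/{f}.png",im[:,:,::-1]);return c,im
E
python3 - <<'E'
from h import *
crop('pics/top0.png','pics/top0c.png',215,170,355,255,5.6)
crop('pics/side0.png','pics/side0c.png',235,130,335,295,3.6)
E
```

```text
(no output)
```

View pics/top0c.png

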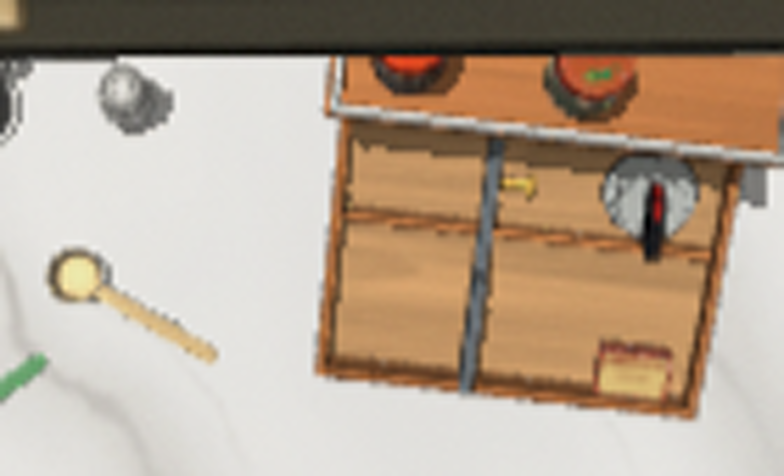

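View pics/side0c.png

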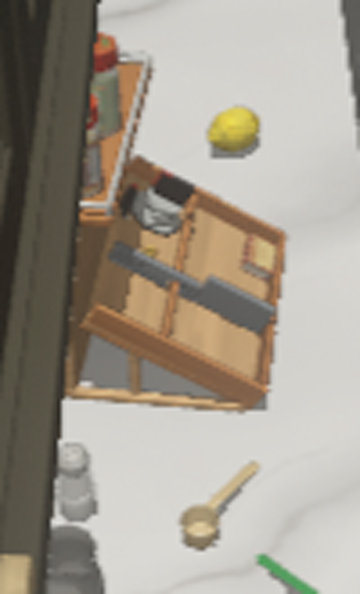

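Run:
```python
from h import *
np.set_printoptions(precision=4,suppress=True)
o=r.get_obs();T=Rm(o['orientation']);print(T)
t=cam('top');s=cam('side');w=cam('wrist')
print('wristcam in tool',T.T@(w['xyz']-o['tcp_pos']));print(T.T@Rm(w['attitude']))
f=lambda x,y:(215+x/5.6,170+y/5.6)
g=lambda x,y:(235+x/3.6,130+y/3.6)
P={'lipL outer top':((318,375),(266,405)), 'lipR':((694,415),(285,235)),'scoop cup':((78,275),(200,518)),'scoop handle end':((214,355),(256,465)),
'knob tip':((652,255),(190,185)),'ledgeR?':((735,160),(133,160)),'lemon':((1008,330),(235,130)),'ledge L':((328,113),(103,212)),'stud':((535,185),(152,250))}
for k,(a,b) in P.items(): print(k,*tri([(t,*f(*a)),(s,*g(*b))]))
```

```text
[[-0.0005 -0.9112  0.4121]
 [-0.0014  0.4121  0.9112]
 [-1.     -0.0001 -0.0015]]
wristcam in tool [-0.1424  0.0831  0.0001]
[[-0.0001  0.3206 -0.9472]
 [-0.0001  0.9472  0.3206]
 [ 1.      0.0001 -0.0001]]
lipL outer top [0.4156 0.1685 0.0083] [np.float64(0.00017097830630726703), np.float64(0.0001709783063073891)]
lipR [ 0.3838 -0.1028  0.0287] [np.float64(0.0008712784248397603), np.float64(0.0008712784248397887)]
scoop cup [0.4891 0.3423 0.0231] [np.float64(0.000524424864352063), np.float64(0.0005244248643520419)]
scoop handle end [ 0.4298  0.2455 -0.0045] [np.float64(0.0012813854134107608), np.float64(0.0012813854134108124)]
knob tip [ 0.4961 -0.0601  0.1397] [np.float64(0.002021163842921756), np.float64(0.0020211638429216347)]
ledgeR? [ 0.5626 -0.1186  0.1331] [np.float64(0.003948712318445377), np.float64(0.003948712318445503)]
lemon [ 0.4419 -0.3322  0.0242] [np.float64(0.002168055787318314), np.float64(0.0021680557873182773)]
ledge L [0.5796 0.155  0.2709] [np.float64(0.0036872511704548866), np.float64(0.003687251170454959)]
stud [0.5435 0.0154 0.1052] [np.float64(0.001712416972443104), np.float64(0.001712416972442893)]
```

Request:
step_arm([
  [0.085,[0.01,-0.04,0.01],[0,0,4]],
  [0.085,[0.02,-0.08,0.02],[0,0,8]],
  [0.085,[0.04,-0.12,0.02],[0,0,12]],
  [0.085,[0.05,-0.16,0.02],[0,0,15]],
  [0.085,[0.06,-0.2,0.02],[0,0,17.5]],
])

```text
t: 0.57
tcp_pos: [0.3277, 0.3936, 0.2512]
orientation: [-1.633, 1.571, -0.179]
force: [0.8, -0.7, -0.2]
finger_gap: 0.0848
```

Request:
step_arm([
  [0.085,[0.01,-0.04,0],[0,0,0]],
  [0.085,[0.02,-0.08,0],[0,0,0]],
  [0.085,[0.03,-0.12,0],[0,0,0]],
  [0.085,[0.04,-0.16,0],[0,0,0]],
  [0.085,[0.05,-0.2,0],[0,0,0]],
])

```text
t: 0.98
tcp_pos: [0.377, 0.1935, 0.2512]
orientation: [0.088, 1.57, 1.54]
force: [1.2, -0.9, 0.5]
finger_gap: 0.0853
```

Request:
step_arm([
  [0.085,[0.01,-0.04,0],[-0.7,-6,0]],
  [0.085,[0.02,-0.08,0],[-1.4,-12,0]],
  [0.085,[0.03,-0.12,0],[-2.1,-18,0]],
  [0.085,[0.04,-0.155,-0.03],[-2.8,-24,0]],
  [0.085,[0.05,-0.155,-0.06],[-3.5,-29.8,0]],
])

```text
t: 1.4
tcp_pos: [0.4179, 0.1227, 0.2239]
orientation: [-1.587, 1.337, -0.131]
force: [0.2, 0.8, 0.4]
finger_gap: 0.0852
```

Run:
```python
from h import *
c,im=snap('wrist','w1');print(r.get_obs()['q'])
cv2.imwrite('pics/w1b.png',cv2.resize(cv2.imread('pics/w1.png'),(800,600),interpolation=cv2.INTER_CUBIC))
import pickle;pickle.dump(c,open('w1.pkl','wb'))
```

```text
[-0.10178612 -0.29693013 -0.2793357   2.11155508  0.04129707  1.12052283
  1.05547019]
```

View pics/w1b.png

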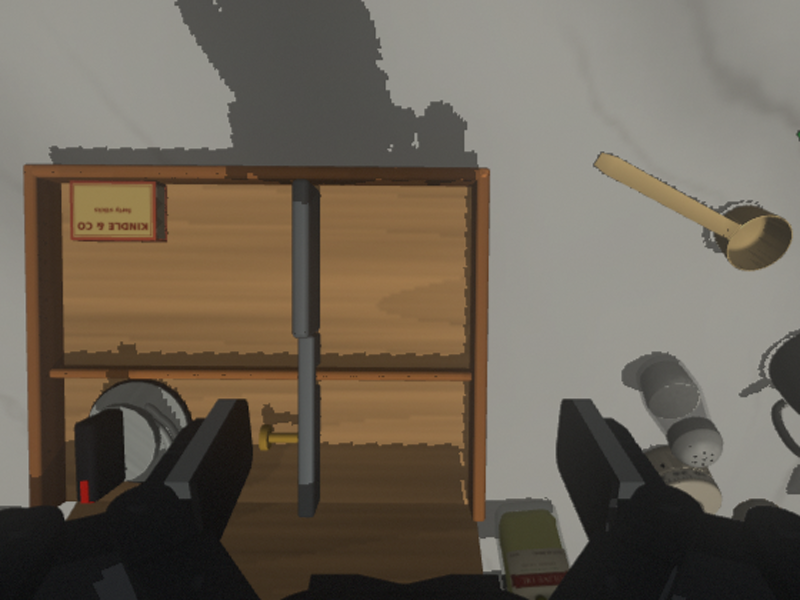

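Run:
```python
from h import *
crop('pics/w1.png','pics/a.png',10,105,130,195,6.6)
crop('pics/w1.png','pics/b.png',270,105,390,195,6.6)
crop('pics/w1.png','pics/c.png',180,225,360,365,4.4)
crop('pics/w1.png','pics/d.png',10,235,180,365,4.6)
```

```text
(no output)
```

View pics/a.png

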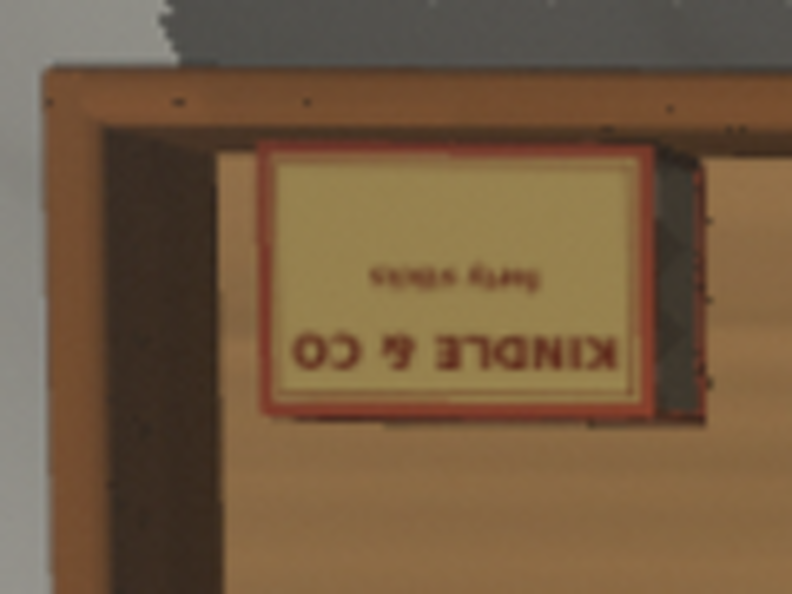

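View pics/b.png

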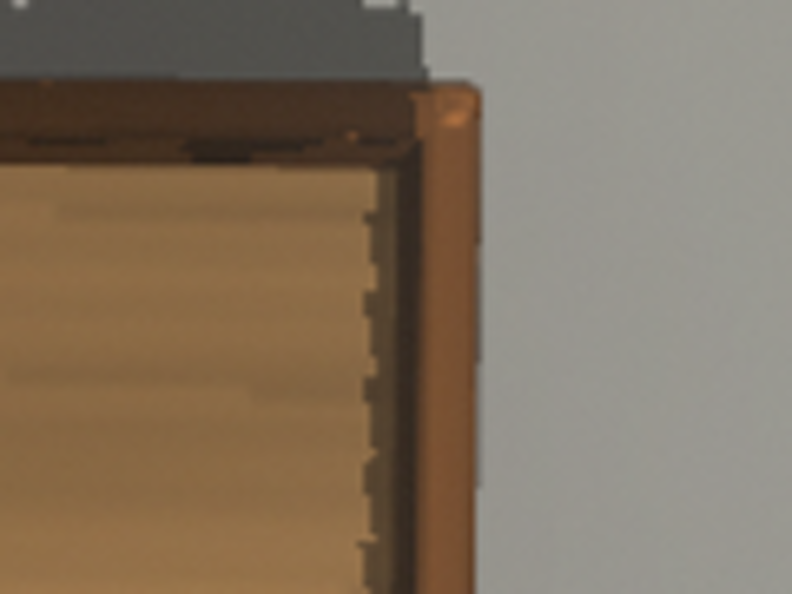

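View pics/c.png

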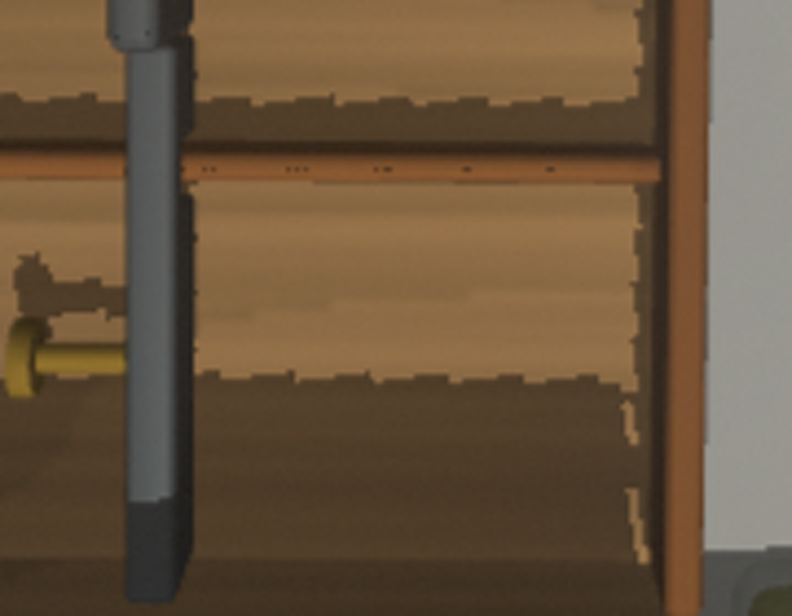

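View pics/d.png

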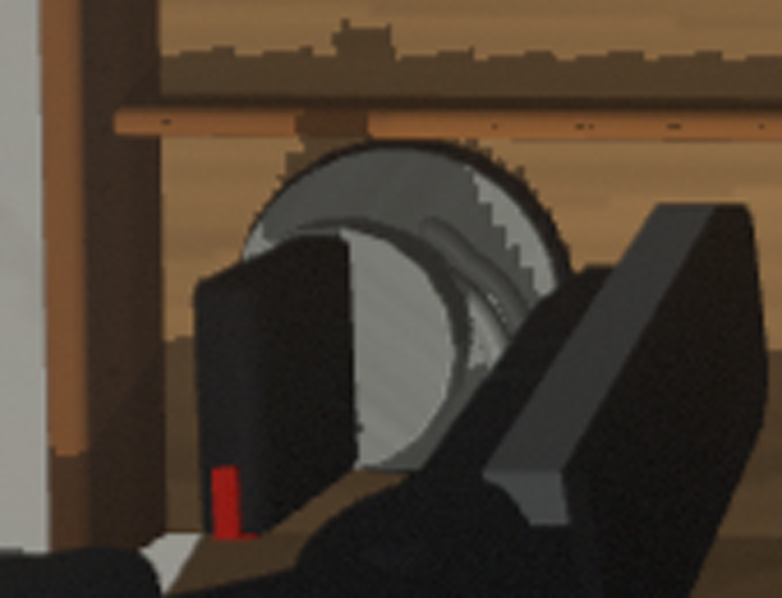

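```bash
cat > fit.py <<'E'
from h import *
import pickle
from scipy.optimize import least_squares
c=pickle.load(open('w1.pkl','rb'))
a=lambda x,y:(10+x/6.6,105+y/6.6)
b=lambda x,y:(270+x/6.6,105+y/6.6)
cc=lambda x,y:(180+x/4.4,225+y/4.4)
d=lambda x,y:(10+x/4.6,235+y/4.6)
# point, pix, weights(u,v)
C=[((-97,-130,24),a(106,127),1,1),((-97,-130,0),a(216,153),1,1),((-97,130,24),b(420,138),1,1),((-97,80,0),b(200,163),0,1),
((18,100,16),cc(500,152),0,1),((24,100,16),cc(500,181),0,1),((18,130,16),cc(660,154),1,1),((50,130,24),cc(667,300),1,0),
((18,-130,16),d(117,108),1,1),((24,-130,16),d(117,133),1,1),((50,-130,24),d(86,350),1,0)]
def deckR(y): return R.from_euler('z',y).as_matrix()@R.from_euler('y',-np.pi/6).as_matrix()
def res(p):
    o=[];M=deckR(p[3])
    for P,uv,wu,wv in C:
        q=proj(c,p[:3]+M@(np.array(P)/1000)); o+=[wu*(q[0]-uv[0]),wv*(q[1]-uv[1])]
    return np.array(o)
if __name__=='__main__':
    s=least_squares(res,[.5,.02,.05,-.117],loss='soft_l1')
    print(s.x); print(np.round(s.fun.reshape(-1,2),2))
    np.save('deck.npy',s.x)
    # top check
    t=cam('top');M=deckR(s.x[3])
    for P in [(-97,-130,24),(-97,130,24),(18,-130,16),(18,130,16)]:
        u,v=proj(t,s.x[:3]+M@(np.array(P)/1000));print((u-215)*5.6,(v-170)*5.6)
E
python3 fit.py
```

```text
[ 0.50126543  0.02446951  0.06437    -0.12064626]
[[-0.13 -0.18]
 [ 1.13  0.61]
 [-0.2   0.08]
 [-0.    0.55]
 [ 0.   -0.24]
 [ 0.   -0.04]
 [ 0.76 -0.48]
 [-0.06  0.  ]
 [-0.91 -0.82]
 [-0.79  0.54]
 [ 0.38 -0.  ]]
681.8217556785218 407.4216536376427
321.7539596087944 366.66868295081497
707.3012748769564 260.1984162412559
337.0196653881875 218.55306443084476
```

Run:
```python
from fit import *
p=np.load('deck.npy');M=deckR(p[3])
for j in [.5,.6,.7,.8,.9]:
    f=.7-j;l=[]
    for (x,y) in [(22,6),(22,-6),(-22,-6),(-22,6)]:
      for z in (62,30):
        q=np.array([60+x*np.cos(f)-y*np.sin(f),-81+x*np.sin(f)+y*np.cos(f),z])/1000
        u,v=proj(c,p[:3]+M@q);l.append((round((u-10)*4.6),round((v-235)*4.6)))
    print(j,l)
M2=Rm(r.get_obs()['orientation']);print(r.get_obs()['tcp_pos'],M.T@(r.get_obs()['tcp_pos']-p[:3])*1000);print(M.T@M2)
# divider: top z45 at deck x -94..-5 ; pixel left/right edges at front top
for D in [.08,.09,.1,.07]:
  print(D,[[round(v/0.7) for v in proj(c,p[:3]+M@np.array([x,-.04+D+e,.045]))] for x in(-.094,-.005) for e in(-.005,.005)])
```

```text
0.5 [(295, 529), (391, 456), (224, 543), (327, 469), (167, 285), (276, 236), (238, 271), (340, 224)]
0.6 [(282, 534), (379, 461), (210, 541), (315, 467), (180, 279), (288, 231), (252, 273), (353, 225)]
0.7 [(269, 539), (368, 465), (197, 538), (303, 465), (193, 275), (299, 228), (265, 276), (365, 228)]
0.8 [(256, 541), (356, 468), (184, 534), (291, 461), (206, 272), (311, 225), (279, 280), (377, 232)]
0.9 [(242, 543), (343, 469), (171, 528), (279, 456), (220, 271), (324, 224), (291, 286), (388, 237)]
[0.41654794 0.1163028  0.21829515] [ -5.44335165  80.96968822 180.88017989]
[[-0.2910389  -0.95670994 -0.00156528]
 [-0.01088567  0.0016755   0.99993935]
 [-0.95664929  0.29103829 -0.01090206]]
0.08 [[310, 178], [328, 178], [310, 338], [328, 338]]
0.09 [[328, 178], [346, 178], [328, 338], [345, 338]]
0.1 [[346, 178], [364, 178], [345, 338], [363, 338]]
0.07 [[292, 178], [310, 178], [292, 338], [310, 338]]
```

Request:
step_arm([
  [0.085,[0,0,0],[0,0,0]],
])

```text
t: 1.53
tcp_pos: [0.4156, 0.1181, 0.2202]
orientation: [-1.61, 1.346, -0.162]
force: [0.0, 0.2, 0.6]
finger_gap: 0.085
```

```bash
cat > tgt.py <<'E'
from fit import *
np.set_printoptions(precision=4,suppress=True)
p=np.load('deck.npy');M=deckR(p[3])
B=np.array([[0,-1,0],[0,0,1],[-1,0,0]],float)  # tool axes in deck: x=-z,y=-x,z=+y
def go(P,ang=0,flat=None):
    """P deck mm of TCP; ang deg about deck z"""
    o=r.get_obs();T=Rm(o['orientation'])
    w=p[:3]+M@(np.array(P)/1000)
    Rt=M@R.from_euler('z',ang,degrees=True).as_matrix()@B
    print('now',M.T@(o['tcp_pos']-p[:3])*1000,'force',o['force'],'gap',o['finger_gap'],'t',o['t'])
    print('q',o['q'])
    print('goal world',w,'shift',(w-o['tcp_pos']),'turn',R.from_matrix(Rt@T.T).as_rotvec(degrees=True))
E
python3 - <<'E'
from tgt import *
go((60,-81,130)); go((60,-81,35)); go((60,-81,35),40)
E
```

```text
now [ -5.5085  82.6131 183.0778] force [0.0359 0.2042 0.5877] gap 0.08497578742726804 t 1.5333
q [-0.1175 -0.296  -0.268   2.1071  0.0422  1.1283  1.0511]
goal world [ 0.4786 -0.0544  0.207 ] shift [ 0.063  -0.1724 -0.0132] turn [ -1.6089 -17.0872   0.2886]
now [ -5.5085  82.6131 183.0778] force [0.0359 0.2042 0.5877] gap 0.08497578742726804 t 1.5333
q [-0.1175 -0.296  -0.268   2.1071  0.0422  1.1283  1.0511]
goal world [ 0.5257 -0.0601  0.1247] shift [ 0.1101 -0.1782 -0.0955] turn [ -1.6089 -17.0872   0.2886]
now [ -5.5085  82.6131 183.0778] force [0.0359 0.2042 0.5877] gap 0.08497578742726804 t 1.5333
q [-0.1175 -0.296  -0.268   2.1071  0.0422  1.1283  1.0511]
goal world [ 0.5257 -0.0601  0.1247] shift [ 0.1101 -0.1782 -0.0955] turn [-16.0758 -14.4333  37.6488]
```

Request:
step_arm([
  [0.06,[0.02,-0.03,0],[0,0,0]],
  [0.06,[0.04,-0.06,0],[0,0,0]],
  [0.06,[0.055,-0.1,0],[-0.4,-4,0]],
  [0.06,[0.063,-0.14,0],[-1,-10,0]],
  [0.06,[0.063,-0.172,-0.005],[-1.6,-17,0.3]],
])

```text
t: 1.95
tcp_pos: [0.4944, -0.0241, 0.2096]
orientation: [-1.565, 1.153, -0.104]
force: [-0.9, 0.3, 0.1]
finger_gap: 0.0598
```

Run:
```python
from tgt import *
go((60,-81,130)); go((60,-81,80));
snap('wrist','w2')
```

```text
now [ 71.7354 -49.0779 126.2631] force [-0.9451  0.313   0.0907] gap 0.05979226230528589 t 1.95
q [ 0.2447 -0.3011 -0.2449  2.1781 -0.0373  0.8408  1.4745]
goal world [ 0.4786 -0.0544  0.207 ] shift [-0.0158 -0.0302 -0.0026] turn [-0.8425 -6.0291 -0.616 ]
now [ 71.7354 -49.0779 126.2631] force [-0.9451  0.313   0.0907] gap 0.05979226230528589 t 1.95
q [ 0.2447 -0.3011 -0.2449  2.1781 -0.0373  0.8408  1.4745]
goal world [ 0.5034 -0.0574  0.1637] shift [ 0.009  -0.0333 -0.0459] turn [-0.8425 -6.0291 -0.616 ]
```

View pics/w2.png

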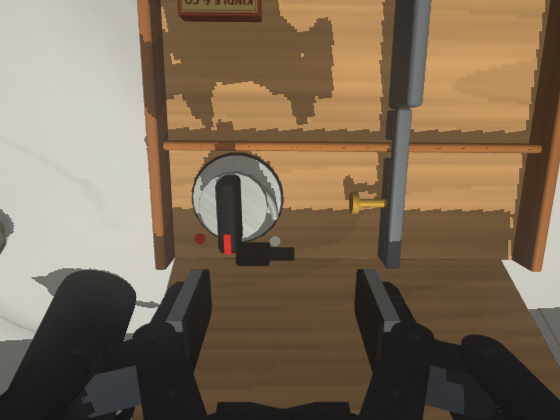

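Run:
```python
from tgt import *
c=cam('wrist')
for j in (.6,.7,.75):
    f=.7-j
    print(j,[np.round(proj(c,p[:3]+M@(np.array([60+x*np.cos(f),-81+x*np.sin(f),62])/1000))) for x in (22,0,-22)])
print([np.round(proj(c,p[:3]+M@(np.array(P)/1000))) for P in [(24,-130,16),(24,130,16),(60,-81,0)]])
crop('pics/w2.png','pics/w2c.png',180,140,320,280,5)
```

```text
0.6 [array([238., 263.]), array([233., 228.]), array([228., 191.])]
0.7 [array([234., 264.]), array([233., 228.]), array([232., 191.])]
0.75 [array([232., 264.]), array([233., 228.]), array([234., 191.])]
[array([168., 159.]), array([548., 159.]), array([243., 206.])]
```

View pics/w2c.png

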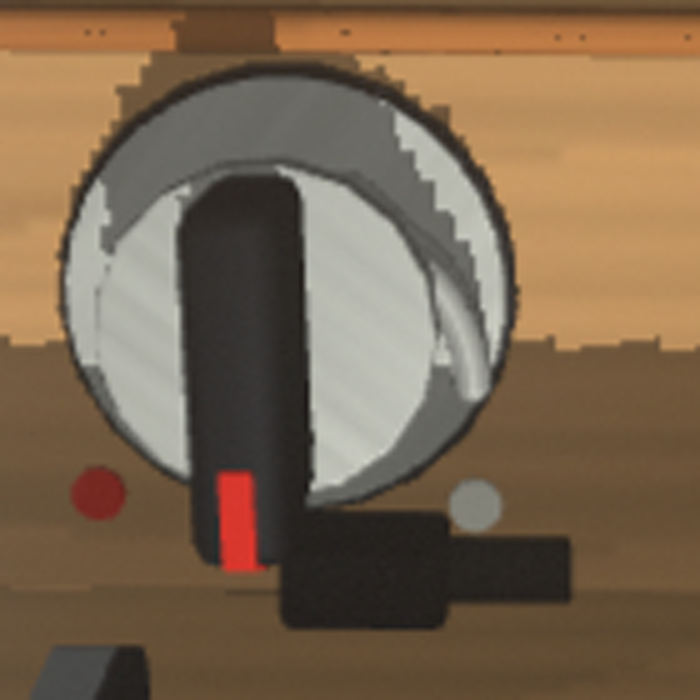

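Run:
```python
from tgt import *
go((60,-81,85));go((60,-81,35))
```

```text
now [ 67.1911 -52.4354 123.7987] force [-1.7209  1.1997 -2.1917] gap 0.05977588640527037 t 2.0
q [ 0.2646 -0.2997 -0.2572  2.1832 -0.0422  0.8412  1.477 ]
goal world [ 0.5009 -0.0571  0.168 ] shift [ 0.0096 -0.0299 -0.0372] turn [-0.8975 -6.4648 -0.1702]
now [ 67.1911 -52.4354 123.7987] force [-1.7209  1.1997 -2.1917] gap 0.05977588640527037 t 2.0
q [ 0.2646 -0.2997 -0.2572  2.1832 -0.0422  0.8412  1.477 ]
goal world [ 0.5257 -0.0601  0.1247] shift [ 0.0345 -0.033  -0.0805] turn [-0.8975 -6.4648 -0.1702]
```

Request:
step_arm([
  [0.045,[0.005,-0.015,-0.018],[-0.3,-2,0]],
  [0.045,[0.0096,-0.03,-0.037],[-0.6,-4,0]],
  [0.045,[0.0096,-0.03,-0.037],[-0.9,-6.5,-0.2]],
  [0.045,[0.0096,-0.03,-0.037],[-0.9,-6.5,-0.2]],
])

```text
t: 2.33
tcp_pos: [0.502, -0.0502, 0.1671]
orientation: [-1.571, 1.052, -0.111]
force: [-0.1, 1.2, 0.0]
finger_gap: 0.0451
```

Run:
```python
from tgt import *
go((60,-81,85));go((60,-81,36))
```

```text
now [ 59.74   -74.0174  84.1274] force [-0.0749  1.1827  0.0446] gap 0.04514049168574164 t 2.3333
q [ 0.1981 -0.3004 -0.1597  2.3053 -0.0142  0.6152  1.5015]
goal world [ 0.5009 -0.0571  0.168 ] shift [-0.0011 -0.0069  0.0009] turn [-0.0373 -0.2529 -0.5147]
now [ 59.74   -74.0174  84.1274] force [-0.0749  1.1827  0.0446] gap 0.04514049168574164 t 2.3333
q [ 0.1981 -0.3004 -0.1597  2.3053 -0.0142  0.6152  1.5015]
goal world [ 0.5252 -0.06    0.1255] shift [ 0.0233 -0.0099 -0.0415] turn [-0.0373 -0.2529 -0.5147]
```

Request:
step_arm([
  [0.045,[-0.001,-0.009,0.001],[0,-0.2,-0.5]],
  [0.045,[0.006,-0.01,-0.012],[0,-0.2,-0.5]],
  [0.045,[0.014,-0.01,-0.026],[0,-0.2,-0.5]],
  [0.045,[0.023,-0.01,-0.041],[0,-0.2,-0.5]],
  [0.045,[0.023,-0.01,-0.041],[0,-0.2,-0.5]],
])

```text
t: 2.75
tcp_pos: [0.5277, -0.0602, 0.1273]
orientation: [-1.572, 1.046, -0.12]
force: [0.1, 0.1, -0.3]
finger_gap: 0.045
```

Run:
```python
from tgt import *
go((60,-81,36))
c,_=snap('wrist','w3')
print([np.round(proj(c,p[:3]+M@(np.array(P)/1000))) for P in [(24,-130,16),(24,130,16),(60,-81,62)]])
```

```text
now [ 63.013  -80.8885  36.2898] force [ 0.1314  0.1267 -0.3157] gap 0.045047958561864124 t 2.75
q [ 0.232  -0.1799 -0.182   2.3051  0.0116  0.4902  1.4873]
goal world [ 0.5252 -0.06    0.1255] shift [-0.0025  0.0002 -0.0018] turn [ 0.0339  0.0492 -0.0919]
[array([172., 182.]), array([755., 183.]), array([282., 312.])]
```

View pics/w3.png

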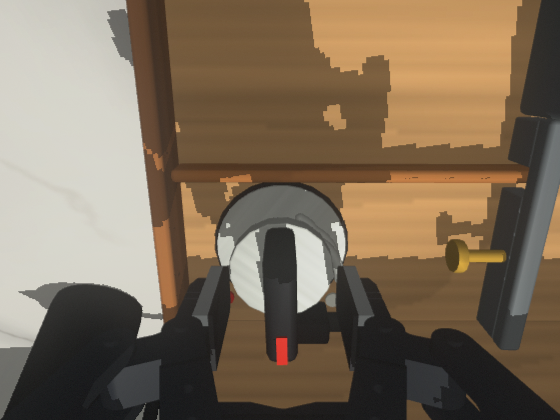

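Request:
step_arm([
  [0.03,[-0.002,0,-0.002],[0,0,0]],
  [0.0,[-0.002,0,-0.002],[0,0,0]],
  [0.0,[-0.002,0,-0.002],[0,0,0]],
  [0.0,[-0.002,0,-0.002],[0,0,0]],
  [0.0,[-0.002,0,-0.002],[0,0,0]],
], grip_force=60)

```text
t: 3.22
tcp_pos: [0.5253, -0.0609, 0.1277]
orientation: [-1.572, 1.041, -0.122]
force: [-3.9, 4.4, 5.4]
finger_gap: 0.0108
```

Run:
```python
from tgt import *
o=r.get_obs();print(o['wrist_torque'])
go((60,-81,36))
print(M[:,2])
```

```text
[0.7986 0.7706 0.4668]
now [ 61.2823 -81.8969  37.7737] force [-3.922   4.4422  5.4048] gap 0.010788317596720975 t 3.2167
q [ 0.2351 -0.1885 -0.1834  2.313   0.0096  0.4859  1.4886]
goal world [ 0.5252 -0.06    0.1255] shift [-0.0001  0.0009 -0.0022] turn [0.087  0.3254 0.0059]
[-0.4964  0.0602  0.866 ]
```

Request:
step_arm([
  [0.0,[0,0,0],[-3,0.4,5.2]],
  [0.0,[0,0,0],[-6,0.7,10.4]],
  [0.0,[0,0,0],[-9,1.1,15.6]],
  [0.0,[0,0,0],[-12,1.4,20.8]],
  [0.0,[0,0,0],[-15,1.8,26]],
])

```text
t: 3.63
tcp_pos: [0.5253, -0.0607, 0.1277]
orientation: [-2.099, 1.04, -0.119]
force: [-3.9, 4.6, 4.9]
finger_gap: 0.0109
```

Run:
```python
from tgt import *
o=r.get_obs();print(o['wrist_torque'],o['wrist_torque']@M[:,2])
go((60,-81,36),38)
```

```text
[1.0822 0.7554 0.4639] -0.0899818284254189
now [ 61.1852 -81.6284  37.7553] force [-3.8608  4.6127  4.9332] gap 0.01094067085267334 t 3.6333
q [ 0.1447 -0.1907 -0.0999  2.3169  0.0437  0.4858  1.9885]
goal world [ 0.5252 -0.06    0.1255] shift [-0.0001  0.0006 -0.0021] turn [-3.8069  0.8527  6.5883]
```

Request:
step_arm([
  [0.0,[0,0,0],[-1.5,0.2,2.6]],
  [0.0,[0,0,0],[-3,0.4,5.2]],
  [0.0,[0,0,0],[-4,0.5,6.9]],
  [0.0,[0,0,0],[-4,0.5,6.9]],
])

```text
t: 3.97
tcp_pos: [0.5253, -0.0606, 0.1277]
orientation: [-2.236, 1.041, -0.119]
force: [-4.5, 4.6, 5.0]
finger_gap: 0.0105
```

Run:
```python
from tgt import *
o=r.get_obs();print(o['wrist_torque'],o['wrist_torque']@M[:,2])
go((60,-81,36),40)
c,_=snap('wrist','w4')
```

```text
[0.9833 0.7985 0.5679] 0.0517619465410474
now [ 61.1608 -81.5445  37.7635] force [-4.5251  4.5864  5.0247] gap 0.010501345197848438 t 3.9667
q [ 0.1213 -0.1913 -0.0785  2.3175  0.0535  0.4866  2.1161]
goal world [ 0.5252 -0.06    0.1255] shift [-0.0001  0.0006 -0.0021] turn [-0.9062  0.492   1.5617]
```

View pics/w4.png

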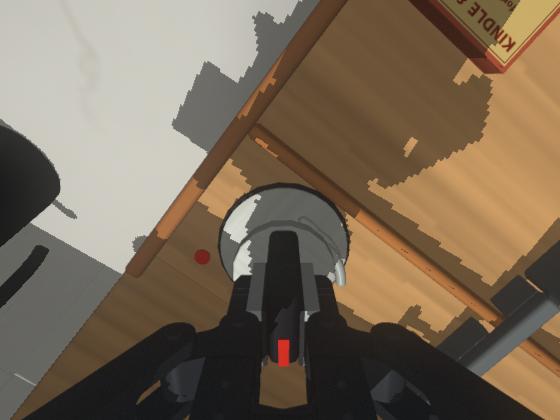

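Request:
step_arm([
  [0.0,[0,0,0],[-0.8,0.1,1.3]],
  [0.0,[0,0,0],[-1,0.1,1.7]],
  [0.0,[0,0,0],[-1,0.1,1.7]],
])

```text
t: 4.27
tcp_pos: [0.5253, -0.0606, 0.1276]
orientation: [-2.269, 1.04, -0.119]
force: [-3.9, 6.2, 4.9]
finger_gap: 0.0109
```

Run:
```python
from tgt import *
o=r.get_obs();print(o['wrist_torque'],o['wrist_torque']@M[:,2])
go((60,-81,36),40)
```

```text
[1.0843 0.7744 0.5734] 0.004985212552907345
now [ 61.1208 -81.5323  37.7516] force [-3.8767  6.2054  4.9186] gap 0.01089703158878287 t 4.2667
q [ 0.1161 -0.1916 -0.0739  2.318   0.0561  0.4862  2.1467]
goal world [ 0.5252 -0.06    0.1255] shift [-0.      0.0005 -0.0021] turn [ 0.0449  0.3985 -0.0696]
```

Request:
step_arm([
  [0.045,[0,0,0],[0,0,0]],
  [0.045,[0,0,0],[0,0,0]],
  [0.045,[-0.01,0.001,0.0173],[0,0,0]],
  [0.045,[-0.02,0.0024,0.0346],[0,0,0]],
  [0.045,[-0.0325,0.004,0.0563],[0,0,0]],
])

```text
t: 4.68
tcp_pos: [0.5037, -0.0584, 0.1754]
orientation: [-2.27, 1.054, -0.12]
force: [0.1, -0.3, 0.4]
finger_gap: 0.0455
```

Run:
```python
from tgt import *
o=r.get_obs();T=Rm(o['orientation'])
go((-25,30,80),0)
B2=R.from_euler('y',12,degrees=True).as_matrix()@B  # in deck frame
for tilt in (10,15,30):
  Rt=R.from_euler('z',p[3]).as_matrix()@R.from_euler('y',-tilt,degrees=True).as_matrix()@B
  print(tilt,R.from_matrix(Rt@T.T).as_rotvec(degrees=True))
c,_=snap('wrist','w5')
```

```text
now [ 66.2602 -81.9406  89.9147] force [ 0.0797 -0.3309  0.3846] gap 0.04553739813883129 t 4.6833
q [ 0.2212 -0.3018 -0.1608  2.2876 -0.0265  0.6364  2.2223]
goal world [0.4437 0.0617 0.1212] shift [-0.0601  0.12   -0.0542] turn [ 19.7124  -2.7644 -34.8114]
10 [ 15.7826  17.0263 -37.9171]
15 [ 16.803   12.0751 -37.2086]
30 [ 19.7124  -2.7644 -34.8114]
```

View pics/w5.png

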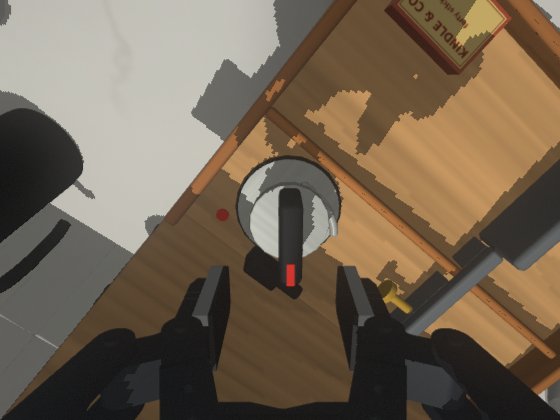

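Request:
step_arm([
  [0.045,[0,0.01,0],[2.5,2,-6]],
  [0.045,[-0.01,0.03,0],[5,4,-12]],
  [0.045,[-0.02,0.06,0],[8,6,-18]],
  [0.045,[-0.03,0.09,0],[11,8,-24.5]],
  [0.045,[-0.04,0.12,0],[14,10,-31]],
])

```text
t: 5.15
tcp_pos: [0.4653, 0.061, 0.1769]
orientation: [-1.743, 1.261, -0.18]
force: [0.7, 0.3, 0.2]
finger_gap: 0.045
```

```bash
cat >> tgt.py <<'E'
def go2(P,tilt):
    o=r.get_obs();T=Rm(o['orientation'])
    w=p[:3]+M@(np.array(P)/1000)
    Rt=R.from_euler('z',p[3]).as_matrix()@R.from_euler('y',-tilt,degrees=True).as_matrix()@B
    print('now',M.T@(o['tcp_pos']-p[:3])*1000,'force',o['force'],'gap',o['finger_gap'],'t',o['t'],'q',o['q'])
    print('goal',w,'shift',w-o['tcp_pos'],'turn',R.from_matrix(Rt@T.T).as_rotvec(degrees=True))
E
python3 - <<'E'
from tgt import *
go2((-25,30,75),15);go2((-25,30,18),15)
c,_=snap('wrist','w6')
E
```

```text
now [ 21.5725  31.8916 117.5198] force [0.6929 0.2538 0.161 ] gap 0.045015669572878086 t 5.15 q [ 0.2913 -0.2577 -0.5036  2.1663 -0.0066  0.9144  1.3508]
goal [0.4462 0.0614 0.1168] shift [-0.0192  0.0004 -0.0601] turn [ 3.1717  2.3205 -6.1024]
now [ 21.5725  31.8916 117.5198] force [0.6929 0.2538 0.161 ] gap 0.045015669572878086 t 5.15 q [ 0.2913 -0.2577 -0.5036  2.1663 -0.0066  0.9144  1.3508]
goal [0.4744 0.0579 0.0675] shift [ 0.0091 -0.003  -0.1095] turn [ 3.1717  2.3205 -6.1024]
```

View pics/w6.png

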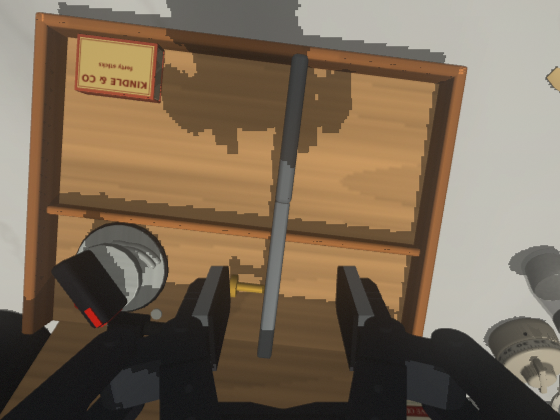

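Run:
```python
from tgt import *
c=cam('wrist')
for j in (0,.1,.2):
    f=.7-j
    print(j,[np.round(proj(c,p[:3]+M@(np.array([60+x*np.cos(f),-81+x*np.sin(f),62])/1000))) for x in (22,-22)])
print([np.round(proj(c,p[:3]+M@(np.array(P)/1000))) for P in [(18,-130,16),(18,130,16),(-97,130,24),(-5,25,45),(-5,35,45)]])
crop('pics/w6.png','pics/w6c.png',40,220,180,340,5)
```

```text
0 [array([ 92., 325.]), array([ 46., 264.])]
0.1 [array([ 89., 327.]), array([ 49., 262.])]
0.2 [array([ 86., 328.]), array([ 53., 260.])]
[array([ 37., 205.]), array([411., 246.]), array([442.,  76.]), array([264., 201.]), array([281., 203.])]
```

View pics/w6c.png

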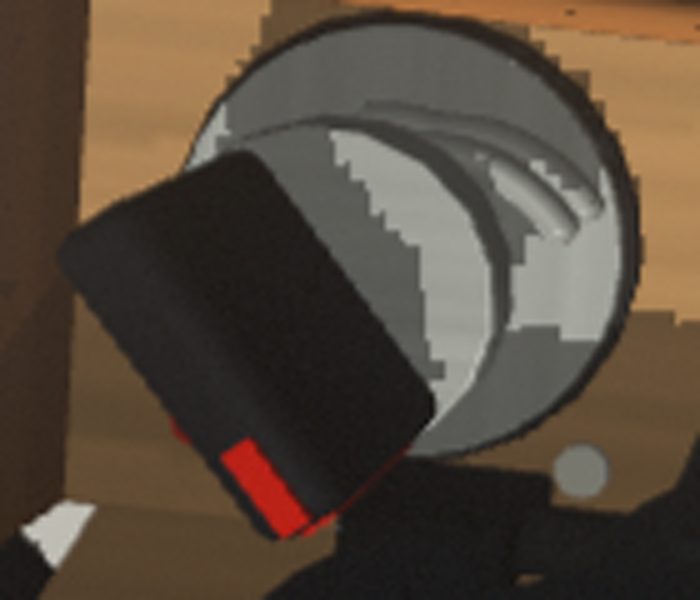

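Run:
```python
from tgt import *
go2((-25,30,65),15);go2((-25,30,18),15)
```

```text
now [ 21.3244  38.0974 118.6296] force [-0.017   4.2315 -0.7908] gap 0.04493182199845411 t 5.2 q [ 0.2892 -0.2569 -0.5118  2.163  -0.0111  0.9161  1.3414]
goal [0.4511 0.0608 0.1082] shift [-0.0142 -0.0064 -0.0696] turn [ 2.8612  2.342  -6.0788]
now [ 21.3244  38.0974 118.6296] force [-0.017   4.2315 -0.7908] gap 0.04493182199845411 t 5.2 q [ 0.2892 -0.2569 -0.5118  2.163  -0.0111  0.9161  1.3414]
goal [0.4744 0.0579 0.0675] shift [ 0.0091 -0.0093 -0.1103] turn [ 2.8612  2.342  -6.0788]
```

Request:
step_arm([
  [0.045,[-0.005,-0.003,-0.03],[1.5,1.2,-3]],
  [0.045,[-0.014,-0.006,-0.05],[2.9,2.3,-6]],
  [0.045,[-0.014,-0.006,-0.065],[2.9,2.3,-6]],
  [0.045,[-0.014,-0.006,-0.065],[2.9,2.3,-6]],
])

```text
t: 5.53
tcp_pos: [0.4491, 0.053, 0.1083]
orientation: [-1.599, 1.313, -0.139]
force: [-0.2, -0.7, -0.2]
finger_gap: 0.0453
```

Run:
```python
from tgt import *
go2((-25,30,65),15);go2((-25,30,18),15)
c,_=snap('wrist','w7')
print([np.round(proj(c,p[:3]+M@(np.array(P)/1000))) for P in [(18,-130,16),(18,130,16),(-97,130,24),(-5,25,45),(-5,35,45),(-94,25,45)]])
```

```text
now [-25.8559  22.0498  65.6173] force [-0.2029 -0.6765 -0.2041] gap 0.04526767322711732 t 5.5333 q [ 0.3146 -0.1805 -0.5198  2.2489 -0.003   0.8068  1.252 ]
goal [0.4511 0.0608 0.1082] shift [ 0.002   0.0078 -0.0001] turn [ 0.3759 -0.279  -0.4683]
now [-25.8559  22.0498  65.6173] force [-0.2029 -0.6765 -0.2041] gap 0.04526767322711732 t 5.5333 q [ 0.3146 -0.1805 -0.5198  2.2489 -0.003   0.8068  1.252 ]
goal [0.4744 0.0579 0.0675] shift [ 0.0253  0.0049 -0.0408] turn [ 0.3759 -0.279  -0.4683]
[array([ 13., 333.]), array([473., 338.]), array([489., 131.]), array([288., 314.]), array([309., 314.]), array([290., 129.])]
```

View pics/w7.png

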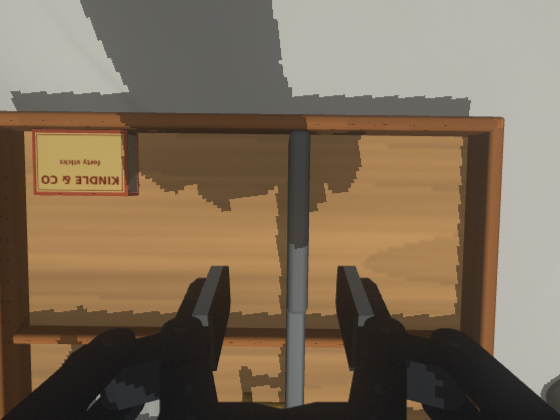

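Request:
step_arm([
  [0.045,[0.002,0.008,0],[0.4,-0.3,-0.5]],
  [0.045,[0.013,0.006,-0.02],[0.4,-0.3,-0.5]],
  [0.045,[0.025,0.005,-0.041],[0.4,-0.3,-0.5]],
  [0.03,[0.025,0.005,-0.041],[0.4,-0.3,-0.5]],
  [0.02,[0.025,0.005,-0.041],[0.4,-0.3,-0.5]],
])

```text
t: 6.0
tcp_pos: [0.4767, 0.0593, 0.0707]
orientation: [-1.563, 1.304, -0.112]
force: [-0.1, 0.5, -0.8]
finger_gap: 0.0215
```

Run:
```python
from tgt import *
go2((-25,30,18),15)
```

```text
now [-21.5978  31.6241  19.768 ] force [-0.138   0.4537 -0.759 ] gap 0.02147084913061703 t 6.0 q [ 0.3276 -0.0509 -0.5594  2.2365  0.0973  0.6997  1.149 ]
goal [0.4744 0.0579 0.0675] shift [-0.0022 -0.0014 -0.0032] turn [-0.0925  0.271  -0.0262]
```

Request:
step_arm([
  [0.0,[-0.001,-0.001,-0.002],[0,0,0]],
  [0.0,[-0.001,-0.001,-0.002],[0,0,0]],
  [0.0,[-0.001,-0.001,-0.002],[0,0,0]],
], grip_force=40)

```text
t: 6.25
tcp_pos: [0.4767, 0.0584, 0.0704]
orientation: [-1.564, 1.3, -0.113]
force: [0.2, 0.8, 3.0]
finger_gap: 0.0091
```

Run:
```python
from tgt import *
go2((-25,-30,18),15)
```

```text
now [-21.5974  30.7235  19.4732] force [0.1919 0.7641 3.0288] gap 0.009126550500430337 t 6.25 q [ 0.3284 -0.0539 -0.559   2.2406  0.0981  0.6936  1.1492]
goal [ 0.4672 -0.0016  0.0675] shift [-0.0095 -0.06   -0.003 ] turn [-0.0449  0.5393 -0.0237]
```

Request:
step_arm([
  [0.0,[-0.0018,-0.015,0],[0,0,0]],
  [0.0,[-0.0036,-0.03,0],[0,0,0]],
  [0.0,[-0.0054,-0.045,0],[0,0,0]],
  [0.0,[-0.007,-0.0585,0],[0,0,0]],
  [0.0,[-0.007,-0.0585,0],[0,0,0]],
])

```text
t: 6.67
tcp_pos: [0.4693, -0.0025, 0.0704]
orientation: [-1.568, 1.3, -0.12]
force: [-1.6, -1.3, 5.4]
finger_gap: 0.0094
```

Run:
```python
from tgt import *
go2((-25,-34,18),15)
snap('wrist','w8')
```

```text
now [-21.6953 -30.5919  19.4982] force [-1.6236 -1.2773  5.4004] gap 0.009393966338170367 t 6.6667 q [ 0.3899 -0.0876 -0.4648  2.271   0.0214  0.6838  1.3542]
goal [ 0.4667 -0.0056  0.0675] shift [-0.0025 -0.0031 -0.0029] turn [0.0133 0.4941 0.1433]
```

View pics/w8.png

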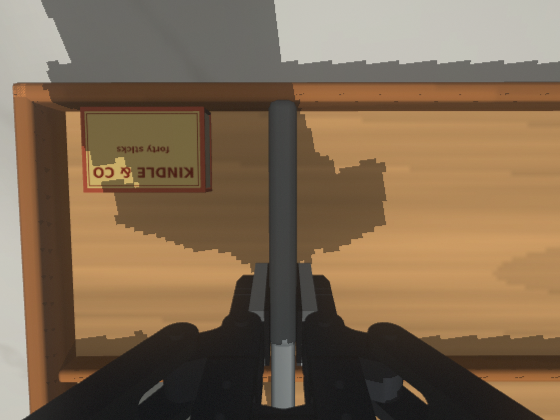

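Request:
step_arm([
  [0.0,[-0.0002,-0.002,0],[0,0,0]],
  [0.0,[-0.0004,-0.0035,0],[0,0,0]],
  [0.0,[-0.0004,-0.0035,0],[0,0,0]],
])

```text
t: 6.97
tcp_pos: [0.4691, -0.0035, 0.0704]
orientation: [-1.565, 1.3, -0.114]
force: [-1.4, 1.1, 6.4]
finger_gap: 0.0094
```

Run:
```python
from tgt import *
go2((-25,-34,18),15)
```

```text
now [-21.7037 -31.6377  19.4873] force [-1.3976  1.1455  6.3582] gap 0.009391077543591612 t 6.9667 q [ 0.3917 -0.0881 -0.4623  2.2715  0.0172  0.6833  1.3641]
goal [ 0.4667 -0.0056  0.0675] shift [-0.0024 -0.0021 -0.0029] turn [-0.0353  0.496  -0.0223]
```

Request:
step_arm([
  [0.0,[-0.0002,-0.0015,0],[0,0,0]],
  [0.0,[-0.0004,-0.003,0],[0,0,0]],
  [0.0,[-0.0004,-0.003,0],[0,0,0]],
])

```text
t: 7.22
tcp_pos: [0.4688, -0.0063, 0.0704]
orientation: [-1.564, 1.3, -0.114]
force: [-1.9, 0.6, 6.5]
finger_gap: 0.0096
```

Run:
```python
from tgt import *
go2((-25,-34,18),15)
```

```text
now [-21.6577 -34.4671  19.5165] force [-1.9135  0.6298  6.4914] gap 0.009639514343345814 t 7.2167 q [ 0.3945 -0.0892 -0.4575  2.2725  0.0136  0.6829  1.3743]
goal [ 0.4667 -0.0056  0.0675] shift [-0.0021  0.0007 -0.003 ] turn [-0.044   0.5066 -0.0315]
```

Request:
step_arm([
  [0.0,[-0.0002,-0.001,0],[0,0,0]],
  [0.0,[-0.0003,-0.002,0],[0,0,0]],
  [0.0,[-0.0003,-0.002,0],[0,0,0]],
])

```text
t: 7.47
tcp_pos: [0.4687, -0.0072, 0.0704]
orientation: [-1.56, 1.3, -0.108]
force: [-2.6, 4.4, 8.1]
finger_gap: 0.0096
```

Run:
```python
from tgt import *
go2((-25,-34,18),15)
```

```text
now [-21.688  -35.3143  19.4842] force [-2.6331  4.4052  8.0508] gap 0.009632181058383774 t 7.4667 q [ 0.3958 -0.0895 -0.4554  2.273   0.0101  0.6824  1.3813]
goal [ 0.4667 -0.0056  0.0675] shift [-0.002   0.0016 -0.0029] turn [-0.1049  0.5154 -0.0995]
```

Request:
step_arm([
  [0.0,[-0.0001,-0.001,0],[0,0,0]],
  [0.0,[-0.0001,-0.001,0],[0,0,0]],
  [0.0,[-0.0001,-0.001,0],[0,0,0]],
])

```text
t: 7.72
tcp_pos: [0.4686, -0.0079, 0.0704]
orientation: [-1.56, 1.3, -0.108]
force: [-1.7, 5.7, 7.2]
finger_gap: 0.0092
```

Request:
step_arm([
  [0.04,[0,0,0],[0,0,0]],
  [0.04,[0,0,0],[0,0,0]],
  [0.04,[0,0,0],[0,0,0]],
  [0.04,[-0.006,0,0.02],[0,0,0]],
  [0.04,[-0.012,0,0.045],[0,0,0]],
])

```text
t: 8.13
tcp_pos: [0.4528, -0.0098, 0.1117]
orientation: [-1.562, 1.31, -0.112]
force: [0.8, -0.5, 0.6]
finger_gap: 0.0397
```

Run:
```python
from tgt import *
go((60,-81,100),40)
c,_=snap('wrist','w9')
```

```text
now [-14.4309 -39.8177  62.9275] force [ 0.8307 -0.4526  0.5875] gap 0.03968840750786451 t 8.1333
q [ 0.3968 -0.1902 -0.4294  2.2555 -0.0566  0.8013  1.4481]
goal world [ 0.4935 -0.0562  0.181 ] shift [ 0.0406 -0.0464  0.0693] turn [-17.0872 -12.4956  37.041 ]
```

View pics/w9.png

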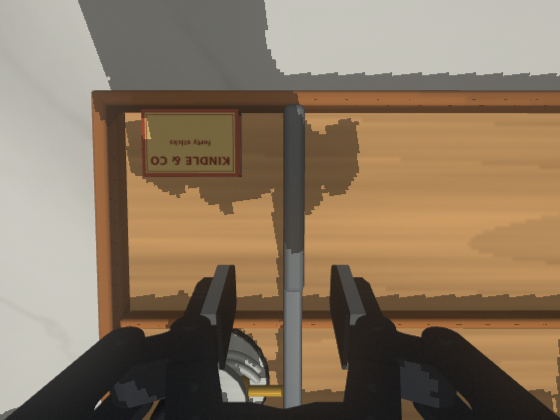

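Request:
step_arm([
  [0.045,[-0.005,-0.005,0.04],[-2.5,-2,6]],
  [0.045,[0,-0.01,0.07],[-5,-4,12]],
  [0.045,[0.015,-0.02,0.07],[-8,-6,18]],
  [0.045,[0.03,-0.03,0.07],[-11,-8,24.5]],
  [0.045,[0.04,-0.046,0.07],[-14,-10,30.5]],
])

```text
t: 8.6
tcp_pos: [0.4971, -0.0552, 0.1849]
orientation: [-2.131, 1.105, -0.148]
force: [0.0, 0.3, -0.6]
finger_gap: 0.0453
```

Request:
step_arm([
  [0.045,[0.002,0,-0.002],[-3,-2.5,6.5]],
  [0.045,[0.002,0,-0.002],[-3,-2.5,6.5]],
  [0.045,[0.002,0,-0.002],[-3,-2.5,6.5]],
])

```text
t: 8.85
tcp_pos: [0.5025, -0.0569, 0.1777]
orientation: [-2.222, 1.066, -0.127]
force: [-0.2, -1.0, -0.7]
finger_gap: 0.0446
```

Run:
```python
from tgt import *
go((60,-81,85),40);go((60,-81,36),40)
c,_=snap('wrist','w10')
```

```text
now [ 66.1545 -80.6532  92.6168] force [-0.1817 -0.9613 -0.6785] gap 0.04462928657788256 t 8.85
q [ 0.2175 -0.3006 -0.1634  2.2772 -0.0173  0.6579  2.1554]
goal world [ 0.5009 -0.0571  0.168 ] shift [-0.0016 -0.0002 -0.0097] turn [-1.4401 -0.9215  2.6795]
now [ 66.1545 -80.6532  92.6168] force [-0.1817 -0.9613 -0.6785] gap 0.04462928657788256 t 8.85
q [ 0.2175 -0.3006 -0.1634  2.2772 -0.0173  0.6579  2.1554]
goal world [ 0.5252 -0.06    0.1255] shift [ 0.0228 -0.0031 -0.0521] turn [-1.4401 -0.9215  2.6795]
```

View pics/w10.png

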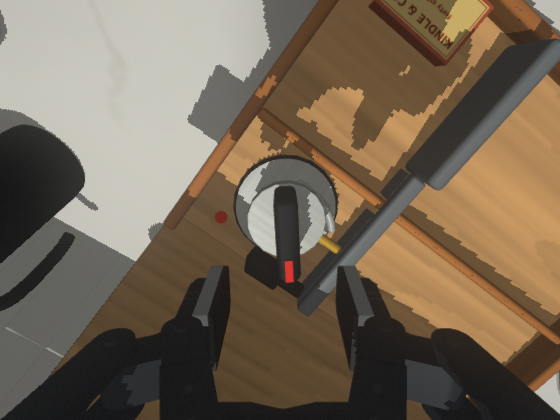

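Request:
step_arm([
  [0.045,[-0.001,-0.001,-0.01],[-1.4,-0.9,2.7]],
  [0.045,[0.007,-0.002,-0.023],[-1.4,-0.9,2.7]],
  [0.045,[0.015,-0.003,-0.037],[-1.4,-0.9,2.7]],
  [0.045,[0.0228,-0.003,-0.052],[-1.4,-0.9,2.7]],
  [0.045,[0.0228,-0.003,-0.052],[-1.4,-0.9,2.7]],
])

```text
t: 9.32
tcp_pos: [0.5257, -0.0584, 0.1242]
orientation: [-2.268, 1.05, -0.115]
force: [-0.9, 0.7, -0.3]
finger_gap: 0.0451
```

Run:
```python
from tgt import *
go((60,-81,36),40)
c,_=snap('wrist','w11')
```

```text
now [ 59.5141 -79.3651  34.7099] force [-0.9328  0.7344 -0.2554] gap 0.04511340160453477 t 9.3167
q [ 0.2227 -0.1788 -0.1758  2.3101  0.0122  0.4881  2.1842]
goal world [ 0.5252 -0.06    0.1255] shift [-0.0004 -0.0016  0.0014] turn [-0.0588 -0.1554 -0.2277]
```

View pics/w11.png

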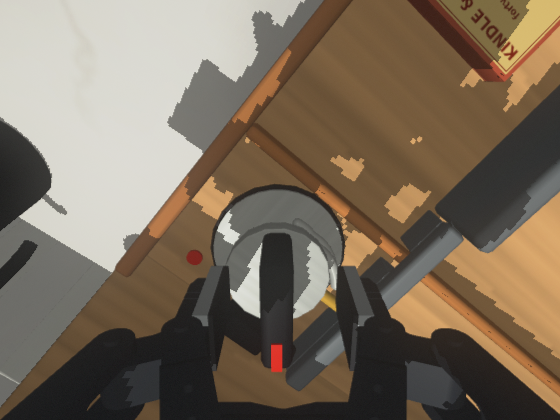

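Request:
step_arm([
  [0.035,[0,-0.002,0.001],[0,0,0]],
  [0.0,[0,-0.002,0.001],[0,0,0]],
  [0.0,[0,-0.002,0.001],[0,0,0]],
  [0.0,[0,-0.002,0.001],[0,0,0]],
  [0.0,[0,-0.002,0.001],[0,0,0]],
], grip_force=80)

```text
t: 9.78
tcp_pos: [0.526, -0.0597, 0.1287]
orientation: [-2.267, 1.045, -0.114]
force: [-7.4, 5.1, 6.3]
finger_gap: 0.0109
```

Request:
step_arm([
  [0.0,[0,0,0],[3,-0.4,-5.2]],
  [0.0,[0,0,0],[6,-0.7,-10.4]],
  [0.0,[0,0,0],[9,-1.1,-15.6]],
  [0.0,[0,0,0],[12,-1.4,-20.8]],
  [0.0,[0,0,0],[15,-1.8,-26]],
])

```text
t: 10.2
tcp_pos: [0.5262, -0.0606, 0.1289]
orientation: [-1.74, 1.044, -0.116]
force: [-6.8, 2.4, 6.1]
finger_gap: 0.0107
```

Run:
```python
from tgt import *
o=r.get_obs();print(o['wrist_torque'],o['wrist_torque']@M[:,2])
go((60,-81,36),-20)
```

```text
[0.1438 1.1317 0.1267] 0.1064323278913636
now [ 62.5457 -81.478   38.3899] force [-6.7951  2.3997  6.1434] gap 0.010701329282386311 t 10.2
q [ 0.3121 -0.1869 -0.2518  2.3059 -0.0299  0.4908  1.6987]
goal world [ 0.5252 -0.06    0.1255] shift [-0.0009  0.0006 -0.0033] turn [ 14.8153  -1.5767 -25.9605]
```

Request:
step_arm([
  [0.0,[0,0,0],[3,-0.4,-5.2]],
  [0.0,[0,0,0],[6,-0.7,-10.4]],
  [0.0,[0,0,0],[9,-1.1,-15.6]],
  [0.0,[0,0,0],[12,-1.4,-20.8]],
  [0.0,[0,0,0],[15,-1.8,-26]],
])

```text
t: 10.62
tcp_pos: [0.5259, -0.0614, 0.1288]
orientation: [-1.219, 1.044, -0.119]
force: [-7.9, -0.4, 6.8]
finger_gap: 0.0108
```

Run:
```python
from tgt import *
o=r.get_obs();print(o['wrist_torque'],o['wrist_torque']@M[:,2])
go((60,-81,36),-43)
```

```text
[-0.4011  1.2443  0.0878] 0.350014815912404
now [ 62.3606 -82.3181  38.384 ] force [-7.9201 -0.3915  6.8163] gap 0.010808113405527781 t 10.6167
q [ 0.4028 -0.1884 -0.3338  2.3039 -0.0649  0.4899  1.2065]
goal world [ 0.5252 -0.06    0.1255] shift [-0.0007  0.0014 -0.0032] turn [ 11.3988  -1.1681 -19.8358]
```

Request:
step_arm([
  [0.0,[0,0,0],[3,-0.4,-5.2]],
  [0.0,[0,0,0],[6,-0.7,-10.4]],
  [0.0,[0,0,0],[9,-1.1,-15.6]],
  [0.0,[0,0,0],[11.9,-1.4,-20.6]],
  [0.0,[0,0,0],[11.9,-1.4,-20.6]],
])

```text
t: 11.03
tcp_pos: [0.5256, -0.0621, 0.1286]
orientation: [-0.807, 1.044, -0.122]
force: [-8.4, -0.4, 7.3]
finger_gap: 0.0103
```

Run:
```python
from tgt import *
o=r.get_obs();print(o['wrist_torque'],o['wrist_torque']@M[:,2])
go((60,-81,36),-43)
snap('wrist','w12')
```

```text
[-0.5243  1.5251  0.1684] 0.4978680678067981
now [ 62.0701 -82.9659  38.3757] force [-8.4311 -0.4492  7.2887] gap 0.010282895614787348 t 11.0333
q [ 0.4771 -0.1905 -0.4008  2.302  -0.0942  0.4904  0.8192]
goal world [ 0.5252 -0.06    0.1255] shift [-0.0004  0.002  -0.0031] turn [-0.3586  0.2203  0.7319]
```

View pics/w12.png

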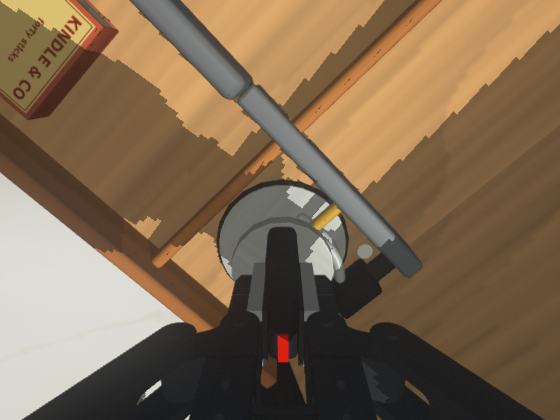

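Request:
step_arm([
  [0.045,[0,0,0],[0,0,0]],
  [0.045,[0,0,0],[0,0,0]],
  [0.045,[-0.01,0.001,0.0173],[0,0,0]],
  [0.045,[-0.02,0.0024,0.0346],[0,0,0]],
  [0.045,[-0.034,0.004,0.059],[0,0,0]],
])

```text
t: 11.5
tcp_pos: [0.5053, -0.0611, 0.1759]
orientation: [-0.807, 1.048, -0.124]
force: [0.4, -0.2, 1.0]
finger_gap: 0.0452
```

Run:
```python
from tgt import *
snap('wrist','w13')
c=cam('wrist')
go((60,-81,100),0)
for j in (1.45,1.3,1.2):
    f=.7-j
    print(j,[np.round(proj(c,p[:3]+M@(np.array([60+x*np.cos(f),-81+x*np.sin(f),62])/1000))) for x in (22,-22)])
for D in (0,.0025,.006):
  print(D,[np.round(proj(c,p[:3]+M@(np.array([x,-40+1000*D+e,45])/1000)),1) for x in (-94,-5) for e in (-5,5)])
print([np.round(proj(c,p[:3]+M@(np.array(P)/1000))) for P in [(18,-130,16),(18,130,16),(-97,130,24)]])
```

```text
now [ 72.1928 -81.4582  90.7518] force [ 1.4531 -1.1678  3.2185] gap 0.044516596118404736 t 11.55
q [ 0.2874 -0.301  -0.2158  2.2812 -0.0642  0.6279  0.7933]
goal world [ 0.4935 -0.0562  0.181 ] shift [-0.015   0.0023  0.0019] turn [-21.8936   2.8216  37.7496]
1.45 [array([268., 276.]), array([265., 194.])]
1.3 [array([274., 276.]), array([258., 194.])]
1.2 [array([278., 275.]), array([254., 195.])]
0 [array([ 70.7, -79.4]), array([ 85.3, -99.3]), array([225.6,  82.5]), array([240.3,  66.9])]
0.0025 [array([ 74.3, -84.3]), array([  89. , -104.4]), array([229.2,  78.6]), array([244.1,  63. ])]
0.006 [array([ 79.4, -91.3]), array([  94.2, -111.5]), array([234.4,  73.2]), array([249.4,  57.4])]
[array([163., 212.]), array([ 534., -158.]), array([ 380., -456.])]
```

View pics/w13.png

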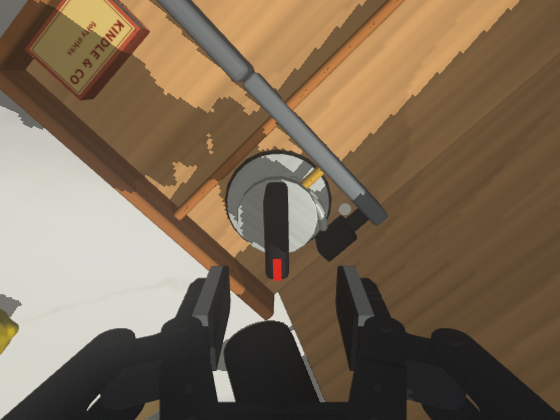

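```bash
cat >> tgt.py <<'E'
def go3(w,zang,tilt=0):
    """world target, tool z at world angle zang(deg), vertical tool (tilt 0)"""
    o=r.get_obs();T=Rm(o['orientation'])
    z=np.array([np.cos(np.radians(zang)),np.sin(np.radians(zang)),0]);x=np.array([0,0,-1.]);y=np.cross(z,x)
    Rt=np.stack([x,y,z],1)
    print('now',o['tcp_pos'],'force',o['force'],'gap',o['finger_gap'],'t',o['t'],'q',o['q'])
    print('shift',np.array(w)-o['tcp_pos'],'turn',R.from_matrix(Rt@T.T).as_rotvec(degrees=True))
E
python3 - <<'E'
from tgt import *
go3((.47,.31,.16),-32)
o=r.get_obs();print(Rm(o['orientation']))
E
```

```text
now [ 0.5085 -0.0585  0.1791] force [ 1.4531 -1.1678  3.2185] gap 0.044516596118404736 t 11.55 q [ 0.2874 -0.301  -0.2158  2.2812 -0.0642  0.6279  0.7933]
shift [-0.0385  0.3685 -0.0191] turn [ 21.7013  23.8513 -69.6463]
[[ 0.5003 -0.5375  0.6788]
 [-0.0579  0.7615  0.6456]
 [-0.8639 -0.3623  0.3498]]
```

Request:
step_arm([
  [0.045,[-0.005,0.02,0.02],[1.9,2.1,-6.2]],
  [0.045,[-0.01,0.05,0.03],[3.8,4.2,-12.4]],
  [0.045,[-0.015,0.08,0.04],[5.8,6.4,-18.6]],
  [0.045,[-0.02,0.11,0.04],[7.8,8.6,-25]],
  [0.045,[-0.02,0.15,0.04],[9.8,10.7,-31.3]],
])

```text
t: 11.97
tcp_pos: [0.4874, 0.0797, 0.2161]
orientation: [-0.57, 1.217, -0.323]
force: [1.1, 0.0, -0.2]
finger_gap: 0.0453
```

Run:
```python
from tgt import *
go3((.47,.31,.2),-32)
```

```text
now [0.4874 0.0797 0.2161] force [ 1.1455  0.0371 -0.1606] gap 0.045261106272959144 t 11.9667 q [ 0.1359 -0.2263 -0.4467  2.0793  0.1328  0.9844 -0.1253]
shift [-0.0174  0.2303 -0.0161] turn [ 13.8111  15.5678 -45.6773]
```

Request:
step_arm([
  [0.045,[-0.004,0.04,0],[1.9,2.1,-6.2]],
  [0.045,[-0.008,0.08,0],[3.8,4.2,-12.4]],
  [0.045,[-0.012,0.12,0],[5.8,6.4,-18.6]],
  [0.045,[-0.016,0.16,0],[7.8,8.6,-25]],
  [0.045,[-0.017,0.2,0],[9.8,10.7,-31.3]],
])

```text
t: 12.38
tcp_pos: [0.4699, 0.2755, 0.2147]
orientation: [-0.25, 1.458, -0.545]
force: [0.2, -0.1, 0.4]
finger_gap: 0.0451
```

Run:
```python
from tgt import *
go3((.47,.31,.2),-32)
```

```text
now [0.4699 0.2755 0.2147] force [ 0.2152 -0.1204  0.407 ] gap 0.04510590463496252 t 12.3833 q [ 0.0197  0.117  -0.7113  1.7612  0.1919  1.2592 -1.0385]
shift [ 0.0001  0.0345 -0.0147] turn [  4.0537   5.0469 -15.0452]
```

Request:
step_arm([
  [0.045,[0,0.015,0],[1.3,1.7,-5]],
  [0.045,[0,0.025,0],[2.7,3.4,-10]],
  [0.045,[0,0.03,0],[4,5,-15]],
  [0.045,[0,0.03,0],[4,5,-15]],
  [0.045,[0,0.03,0],[4,5,-15]],
])

```text
t: 12.8
tcp_pos: [0.4708, 0.3027, 0.2138]
orientation: [-0.668, 1.567, -1.219]
force: [0.3, -0.5, 0.5]
finger_gap: 0.0448
```

Run:
```python
from tgt import *
go3((.47,.31,.2),-32)
c,_=snap('wrist','s1')
import pickle;pickle.dump(c,open('s1.pkl','wb'))
ct,_=snap('top','t1')
```

```text
now [0.4708 0.3027 0.2138] force [ 0.2536 -0.472   0.5169] gap 0.044823857339932265 t 12.8 q [-0.0057  0.1968 -0.6921  1.6832  0.1332  1.3096 -1.2738]
shift [-0.0008  0.0073 -0.0138] turn [ 0.2022  0.0733 -0.4381]
```

View pics/s1.png

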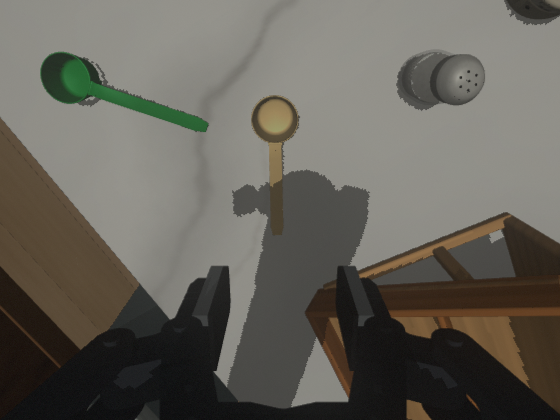

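Run:
```python
from tgt import *
crop('pics/t1.png','pics/t1c.png',215,170,355,255,5.6)
```

```text
(no output)
```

View pics/t1c.png

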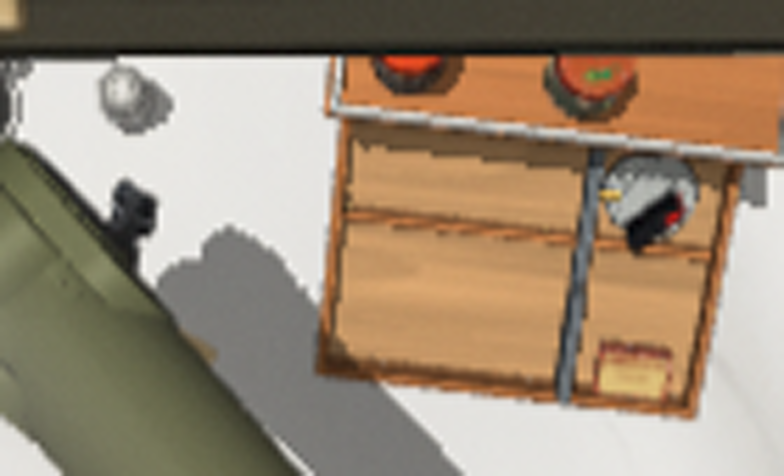

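Run:
```python
from tgt import *
import pickle
c=pickle.load(open('s1.pkl','rb'))
crop('pics/s1.png','pics/s1c.png',235,85,325,245,3.7)
e=atz(c,277.5,234,0.003);f=atz(c,275.5,118,.027);h=atz(c,276,145,.0245)
print(e,f,h,np.linalg.norm((f-e)[:2]),np.degrees(np.arctan2(*(f-e)[1::-1])))
```

```text
[0.4308 0.2476 0.003 ] [0.4915 0.3482 0.027 ] [0.4794 0.328  0.0245] 0.11752810514591469 58.88600315431844
```

View pics/s1c.png

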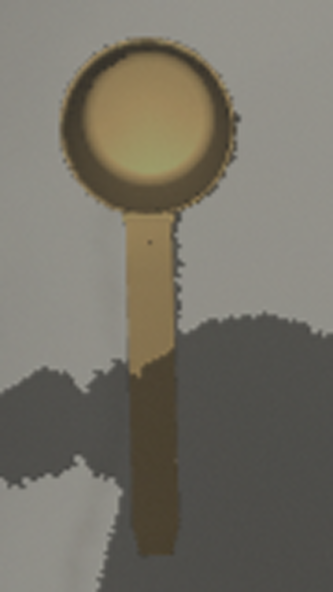

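Run:
```python
from tgt import *
go3((.4716,.3152,.06),-31.1)
```

```text
now [0.4703 0.3025 0.2142] force [ 0.3894 -1.195   0.3614] gap 0.04526059682401481 t 12.9 q [-0.0059  0.195  -0.6922  1.6841  0.1333  1.3099 -1.2743]
shift [ 0.0013  0.0127 -0.1542] turn [0.2499 0.1264 0.469 ]
```

Request:
step_arm([
  [0.045,[0.001,0.006,-0.035],[0.2,0.1,0.5]],
  [0.045,[0.001,0.012,-0.07],[0.2,0.1,0.5]],
  [0.045,[0.001,0.0127,-0.11],[0.2,0.1,0.5]],
  [0.045,[0.001,0.0127,-0.15],[0.2,0.1,0.5]],
  [0.045,[0.001,0.0127,-0.15],[0.2,0.1,0.5]],
])

```text
t: 13.32
tcp_pos: [0.4664, 0.3115, 0.0571]
orientation: [-2.003, 1.557, -2.546]
force: [-1.3, -1.2, -1.0]
finger_gap: 0.0451
```

Run:
```python
from tgt import *
go3((.4716,.3152,.006),-31.1)
c,_=snap('wrist','s2')
print(proj(c,(.4716,.3152,.022)),proj(c,(.4308,.2476,.003)))
go3((.4716,.3152,.006),-31.1)
```

```text
now [0.4664 0.3115 0.0571] force [-1.3005 -1.1986 -1.0205] gap 0.04513916905061375 t 13.3167 q [-0.0723  0.3698 -0.6599  1.8348  0.2585  1.0381 -1.3774]
shift [ 0.0052  0.0037 -0.0511] turn [ 0.4301 -0.6344 -0.0287]
(np.float64(289.05609693027384), np.float64(235.94038584814888)) (np.float64(287.9757696478931), np.float64(339.03724482867614))
now [0.4685 0.3131 0.0611] force [-0.323   0.1974  0.1147] gap 0.04519545803543355 t 13.3667 q [-0.0717  0.3664 -0.6612  1.8298  0.2569  1.0411 -1.3764]
shift [ 0.0031  0.0021 -0.0551] turn [ 0.2804 -0.3972 -0.0114]
```

View pics/s2.png

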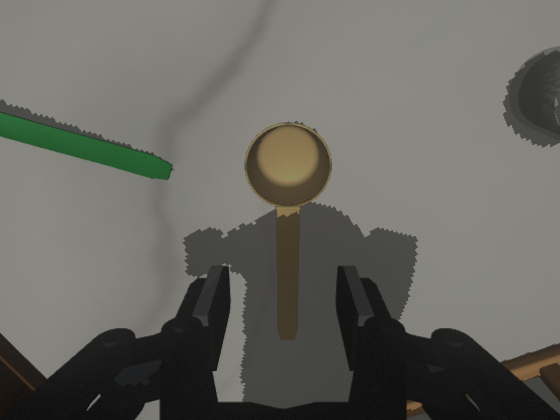

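Request:
step_arm([
  [0.045,[0.003,0.002,-0.02],[0.3,-0.4,0]],
  [0.045,[0.003,0.002,-0.04],[0.3,-0.4,0]],
  [0.045,[0.003,0.002,-0.052],[0.3,-0.4,0]],
  [0.045,[0.003,0.002,-0.052],[0.3,-0.4,0]],
], grip_force=40)

```text
t: 13.7
tcp_pos: [0.4744, 0.3169, 0.0124]
orientation: [1.064, 1.563, 0.52]
force: [-0.5, -0.3, 0.7]
finger_gap: 0.0455
```

Run:
```python
from tgt import *
go3((.4716,.3152,.006),-31.1)
```

```text
now [0.4744 0.3169 0.0124] force [-0.5075 -0.3305  0.6852] gap 0.045469422620176586 t 13.7 q [-0.1002  0.4343 -0.6332  1.8585  0.3145  0.9419 -1.4189]
shift [-0.0028 -0.0017 -0.0064] turn [-0.2107  0.3672  0.0736]
```

Request:
step_arm([
  [0.035,[-0.002,-0.0015,-0.006],[0,0,0]],
  [0.02,[-0.002,-0.0015,-0.006],[0,0,0]],
  [0.0,[-0.002,-0.0015,-0.006],[0,0,0]],
  [0.0,[-0.002,-0.0015,-0.006],[0,0,0]],
  [0.0,[-0.002,-0.0015,-0.006],[0,0,0]],
])

```text
t: 14.12
tcp_pos: [0.4731, 0.3163, 0.0075]
orientation: [1.076, 1.561, 0.532]
force: [-1.4, -0.5, 5.1]
finger_gap: 0.0106
```

Run:
```python
from tgt import *
go3((.4716,.3152,.006),-31.1)
snap('wrist','s3')
```

```text
now [0.4731 0.3163 0.0075] force [-1.3858 -0.4767  5.0686] gap 0.01056814031354201 t 14.1167 q [-0.1013  0.4371 -0.6315  1.8667  0.3191  0.9293 -1.4234]
shift [-0.0015 -0.0011 -0.0015] turn [-0.2846  0.4833  0.0768]
```

View pics/s3.png

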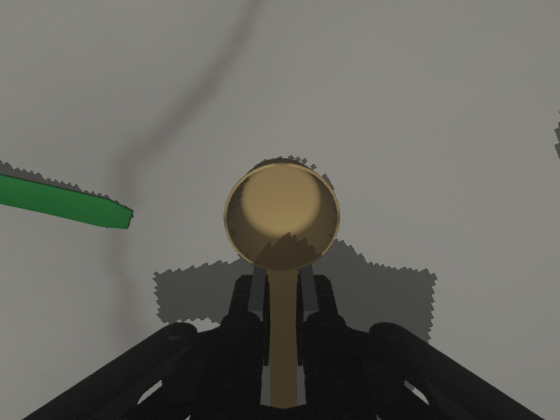

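Request:
step_arm([
  [0.0,[0,0,0.03],[0,0,0]],
  [0.0,[0,0,0.07],[0,0,0]],
  [0.0,[0,0,0.11],[0,0,0]],
  [0.0,[0,0,0.15],[0,0,0]],
  [0.0,[0,0,0.19],[0,0,0]],
])

```text
t: 14.58
tcp_pos: [0.4722, 0.3157, 0.1982]
orientation: [1.104, 1.562, 0.56]
force: [1.6, 0.9, -1.1]
finger_gap: 0.0103
```

Run:
```python
from tgt import *
for x in (-50,-35,-20): go((x,58.5,70),-90)
```

```text
now [ 11.5864 285.6606 147.8031] force [ 1.6325  0.8866 -1.1128] gap 0.01030904398025411 t 14.5833
q [-0.0181  0.2225 -0.7036  1.692   0.1512  1.2736 -1.2967]
goal world [0.4306 0.092  0.1   ] shift [-0.0417 -0.2238 -0.0982] turn [-10.19   -28.218   23.5894]
now [ 11.5864 285.6606 147.8031] force [ 1.6325  0.8866 -1.1128] gap 0.01030904398025411 t 14.5833
q [-0.0181  0.2225 -0.7036  1.692   0.1512  1.2736 -1.2967]
goal world [0.4435 0.0904 0.1075] shift [-0.0288 -0.2253 -0.0907] turn [-10.19   -28.218   23.5894]
now [ 11.5864 285.6606 147.8031] force [ 1.6325  0.8866 -1.1128] gap 0.01030904398025411 t 14.5833
q [-0.0181  0.2225 -0.7036  1.692   0.1512  1.2736 -1.2967]
goal world [0.4564 0.0888 0.115 ] shift [-0.0159 -0.2269 -0.0832] turn [-10.19   -28.218   23.5894]
```

Request:
step_arm([
  [0.0,[0,-0.03,0],[-1,-2,5]],
  [0.0,[-0.003,-0.07,0],[-2,-5,9]],
  [0.0,[-0.006,-0.11,0],[-4,-9,13]],
  [0.0,[-0.01,-0.15,0],[-5.5,-14,18]],
  [0.0,[-0.015,-0.19,-0.01],[-7.5,-19,22]],
])

```text
t: 15.0
tcp_pos: [0.4593, 0.1248, 0.1888]
orientation: [-0.004, 1.204, -0.155]
force: [1.3, 0.4, -0.1]
finger_gap: 0.0097
```

Run:
```python
from tgt import *
for x in (-40,-20): go((x,58.5,70),-90)
```

```text
now [ 15.6616  94.5881 134.595 ] force [ 1.2824  0.4394 -0.0566] gap 0.009711091064629482 t 15.0
q [ 0.1832 -0.2834 -0.565   2.1653  0.0458  0.901  -0.561 ]
goal world [0.4392 0.0909 0.105 ] shift [-0.0201 -0.0339 -0.0838] turn [-1.1327 -8.9123  1.7361]
now [ 15.6616  94.5881 134.595 ] force [ 1.2824  0.4394 -0.0566] gap 0.009711091064629482 t 15.0
q [ 0.1832 -0.2834 -0.565   2.1653  0.0458  0.901  -0.561 ]
goal world [0.4564 0.0888 0.115 ] shift [-0.0029 -0.036  -0.0738] turn [-1.1327 -8.9123  1.7361]
```

Request:
step_arm([
  [0.0,[-0.003,-0.02,-0.02],[0,0,1.5]],
  [0.0,[-0.005,-0.035,-0.04],[0,-1,1.7]],
  [0.0,[-0.007,-0.035,-0.06],[-0.4,-3,1.7]],
  [0.0,[-0.01,-0.035,-0.078],[-0.8,-6,1.7]],
  [0.0,[-0.01,-0.035,-0.078],[-1.1,-9,1.7]],
])

```text
t: 15.42
tcp_pos: [0.444, 0.087, 0.1045]
orientation: [-0.015, 1.082, -0.144]
force: [-1.3, -1.6, -0.9]
finger_gap: 0.0097
```

Run:
```python
from tgt import *
for x in (-40,-20): go((x,58.5,50),-90)
snap('wrist','s4');snap('side','sd4')
crop('pics/sd4.png','pics/sd4c.png',235,130,335,295,3.6)
```

```text
now [-35.6659  55.1472  66.9149] force [-1.2741 -1.5905 -0.9043] gap 0.009741381002772507 t 15.4167
q [-0.0157 -0.2987 -0.4007  2.4184  0.2522  0.5964 -0.7338]
goal world [0.4491 0.0897 0.0877] shift [ 0.0051  0.0028 -0.0168] turn [ 0.1508 -2.0287  0.5698]
now [-35.6659  55.1472  66.9149] force [-1.2741 -1.5905 -0.9043] gap 0.009741381002772507 t 15.4167
q [-0.0157 -0.2987 -0.4007  2.4184  0.2522  0.5964 -0.7338]
goal world [0.4663 0.0876 0.0977] shift [ 0.0223  0.0007 -0.0068] turn [ 0.1508 -2.0287  0.5698]
```

View pics/s4.png

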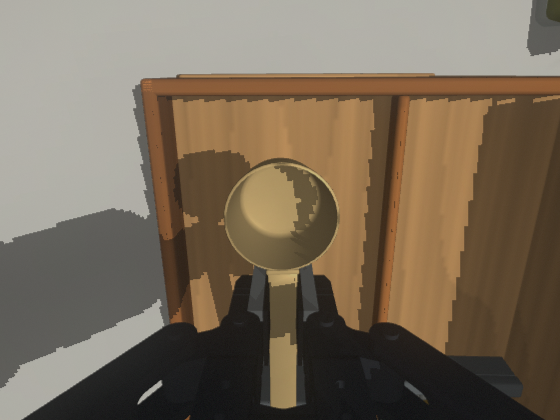

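View pics/sd4c.png

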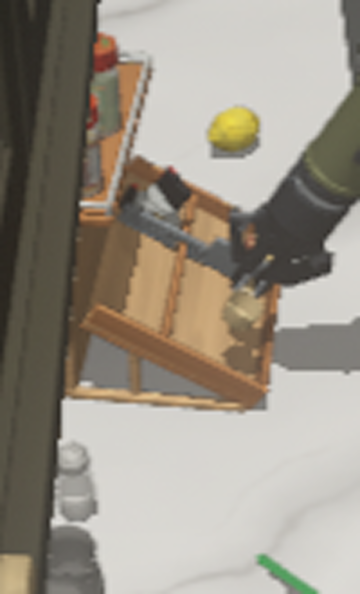

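Run:
```python
from tgt import *
go((-22,58.5,40),-90);go((-22,58.5,9),-90)
```

```text
now [-33.8741  59.6774  68.6651] force [-0.7137  0.2203 -1.336 ] gap 0.010290874665214889 t 15.5167
q [-0.0326 -0.2983 -0.3899  2.4138  0.2511  0.5988 -0.7301]
goal world [0.4695 0.0872 0.088 ] shift [ 0.0243 -0.0041 -0.0189] turn [-0.011  -1.956   0.0548]
now [-33.8741  59.6774  68.6651] force [-0.7137  0.2203 -1.336 ] gap 0.010290874665214889 t 15.5167
q [-0.0326 -0.2983 -0.3899  2.4138  0.2511  0.5988 -0.7301]
goal world [0.4849 0.0854 0.0612] shift [ 0.0397 -0.006  -0.0457] turn [-0.011  -1.956   0.0548]
```

Request:
step_arm([
  [0.0,[0.01,-0.002,-0.004],[0,0,0]],
  [0.0,[0.02,-0.004,-0.012],[0,-1,0]],
  [0.0,[0.0243,-0.004,-0.019],[0,-2,0]],
  [0.0,[0.0243,-0.004,-0.019],[0,-2,0]],
])

```text
t: 15.85
tcp_pos: [0.4722, 0.0854, 0.0891]
orientation: [0.004, 1.046, -0.125]
force: [-0.2, -0.0, -1.5]
finger_gap: 0.0102
```

Run:
```python
from tgt import *
go((-22,58.5,15),-90);go((-22,58.5,9),-90)
```

```text
now [-18.9863  56.9824  39.5089] force [-0.1961 -0.0208 -1.5045] gap 0.010186763805503471 t 15.85
q [ 0.0373 -0.217  -0.4356  2.4124  0.3595  0.4949 -0.8193]
goal world [0.4819 0.0857 0.0664] shift [ 0.0098  0.0003 -0.0227] turn [-0.0921  0.1091  0.4356]
now [-18.9863  56.9824  39.5089] force [-0.1961 -0.0208 -1.5045] gap 0.010186763805503471 t 15.85
q [ 0.0373 -0.217  -0.4356  2.4124  0.3595  0.4949 -0.8193]
goal world [0.4849 0.0854 0.0612] shift [ 0.0127 -0.     -0.0279] turn [-0.0921  0.1091  0.4356]
```

Request:
step_arm([
  [0.0,[0.005,0,-0.01],[0,0,0]],
  [0.0,[0.01,0,-0.02],[0,0,0]],
  [0.0,[0.0115,0,-0.025],[0,0,0]],
  [0.0,[0.0115,0,-0.025],[0,0,0]],
])

```text
t: 16.18
tcp_pos: [0.4838, 0.0852, 0.0646]
orientation: [0.004, 1.046, -0.126]
force: [0.5, 0.1, -0.3]
finger_gap: 0.0099
```

Run:
```python
from tgt import *
go((-22,58.5,8),-90)
snap('wrist','s5')
```

```text
now [-21.2403  58.2146  12.4772] force [ 0.5006  0.1066 -0.2881] gap 0.009928727415003917 t 16.1833
q [ 0.0828 -0.1342 -0.4791  2.4107  0.4809  0.4342 -0.9325]
goal world [0.4854 0.0853 0.0603] shift [ 0.0016  0.0001 -0.0043] turn [-0.0897  0.1084  0.4671]
```

View pics/s5.png

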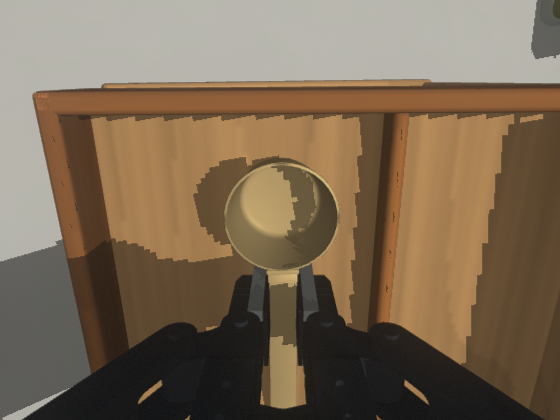

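Clear of the walls and hovering just above the deck; lower until contact.

Request:
step_arm([
  [0.0,[0.001,0,-0.002],[0,0,0]],
  [0.0,[0.002,0,-0.004],[0,0,0]],
  [0.0,[0.0025,0,-0.005],[0,0,0]],
  [0.0,[0.0025,0,-0.005],[0,0,0]],
])

```text
t: 16.57
tcp_pos: [0.4863, 0.0857, 0.0614]
orientation: [-0.0, 1.042, -0.128]
force: [-17.5, -1.6, 19.1]
finger_gap: 0.0103
```

Run:
```python
from tgt import *
go((-22,58.5,8),-90)
```

```text
now [-20.6973  58.9385   8.5386] force [-17.5132  -1.5683  19.0725] gap 0.010286490190068104 t 16.5667
q [ 0.0876 -0.1208 -0.4867  2.4096  0.5136  0.4264 -0.9634]
goal world [0.4854 0.0853 0.0603] shift [-0.0009 -0.0003 -0.0011] turn [0.0358 0.2725 0.4204]
```

Request:
step_arm([
  [0.0,[-0.001,0,0.0015],[0,0,0]],
  [0.018,[-0.001,0,0.0015],[0,0,0]],
  [0.022,[-0.001,0,0.0015],[0,0,0]],
  [0.026,[-0.001,0,0.0015],[0,0,0]],
  [0.03,[-0.001,0,0.0015],[0,0,0]],
])

```text
t: 16.98
tcp_pos: [0.4851, 0.0858, 0.0613]
orientation: [0.004, 1.044, -0.124]
force: [1.0, -0.5, -0.6]
finger_gap: 0.0304
```

Run:
```python
from tgt import *
go((-22,58.5,8),-90)
snap('wrist','s6')
```

```text
now [-21.8344  58.9904   9.014 ] force [ 1.0147 -0.5121 -0.5857] gap 0.030361156221765502 t 16.9833
q [ 0.0854 -0.1237 -0.4835  2.4117  0.504   0.4253 -0.9545]
goal world [0.4854 0.0853 0.0603] shift [ 0.0003 -0.0005 -0.001 ] turn [-0.0992  0.2007  0.3855]
```

View pics/s6.png

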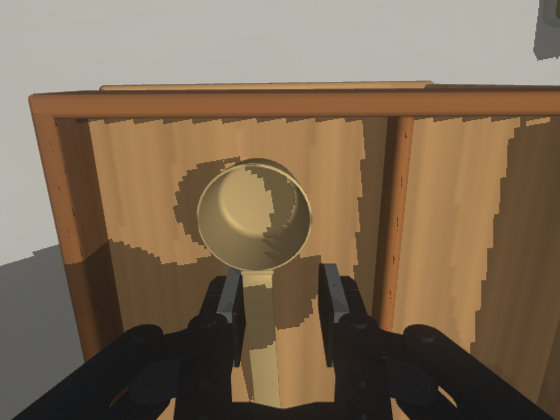

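Request:
step_arm([
  [0.03,[-0.0025,0,0.0045],[0,0,0]],
  [0.036,[-0.004,0,0.0045],[0,0,0]],
  [0.043,[-0.006,0,0.0045],[0,0,0]],
  [0.05,[-0.008,0,0.0045],[0,0,0]],
  [0.057,[-0.01,0,0.0045],[0,0,0]],
])

```text
t: 17.45
tcp_pos: [0.4747, 0.0858, 0.0655]
orientation: [0.004, 1.044, -0.124]
force: [-0.8, 0.3, 0.4]
finger_gap: 0.0568
```

Run:
```python
from tgt import *
go((-22,58.5,8),-90)
c,_=snap('wrist','s7')
```

```text
now [-28.6622  57.6864  17.8594] force [-0.7701  0.294   0.3509] gap 0.05682299215038013 t 17.45
q [ 0.0764 -0.1601 -0.4818  2.4281  0.4575  0.437  -0.9208]
goal world [0.4854 0.0853 0.0603] shift [ 0.0107 -0.0005 -0.0052] turn [-0.0894  0.177   0.3865]
```

View pics/s7.png

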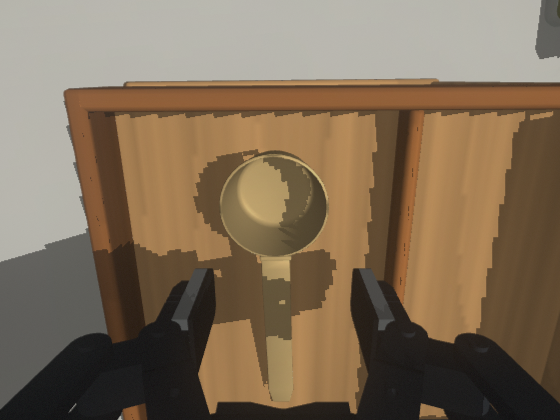

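Request:
step_arm([
  [0.057,[-0.004,0,0.01],[0,0,0]],
  [0.057,[-0.008,0.001,0.025],[0,0,0]],
  [0.057,[-0.008,0.001,0.05],[0,2,0]],
  [0.057,[-0.008,0.001,0.08],[0,6,0]],
  [0.057,[-0.008,0.001,0.11],[0,10,0]],
])

```text
t: 17.92
tcp_pos: [0.4654, 0.0869, 0.1765]
orientation: [-0.059, 1.221, -0.18]
force: [1.9, 0.5, 0.3]
finger_gap: 0.057
```

Request:
step_arm([
  [0.057,[-0.01,0.03,0.03],[0,4,0]],
  [0.057,[-0.02,0.06,0.04],[0,8,0]],
  [0.057,[-0.03,0.1,0.04],[0,10,0]],
  [0.057,[-0.03,0.14,0.04],[0,10,0]],
  [0.057,[-0.03,0.16,0.04],[0,10,0]],
])

```text
t: 18.33
tcp_pos: [0.4364, 0.2522, 0.2164]
orientation: [-0.209, 1.386, -0.322]
force: [0.2, -0.5, -0.0]
finger_gap: 0.0568
```

Run:
```python
from tgt import *
o=r.get_obs();print(o['tcp_pos'],o['force'],o['q'],o['t'])
ct,_=snap('top','t9');cs,_=snap('side','sd9');snap('wrist','w99')
crop('pics/t9.png','pics/t9c.png',215,170,355,255,5.6)
crop('pics/sd9.png','pics/sd9c.png',235,130,335,295,3.6)
```

```text
[0.4364 0.2522 0.2164] [ 0.2135 -0.4519 -0.0241] [-0.1697 -0.0527 -0.4979  1.9073  0.1395  1.1821 -0.8275] 18.3333
```

View pics/t9c.png

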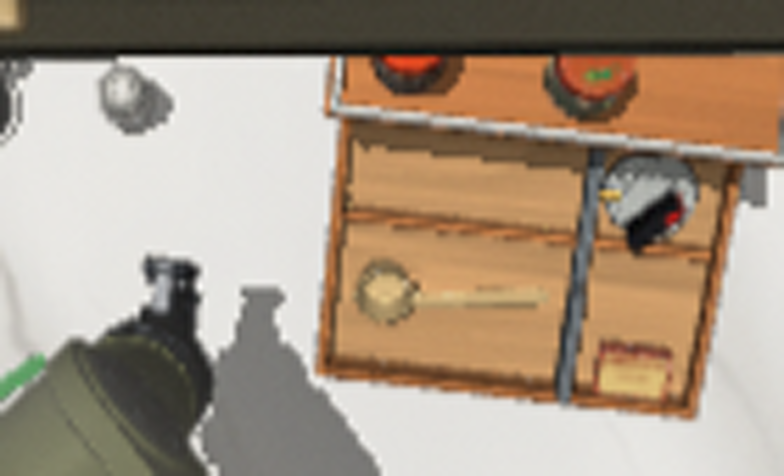

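View pics/sd9c.png

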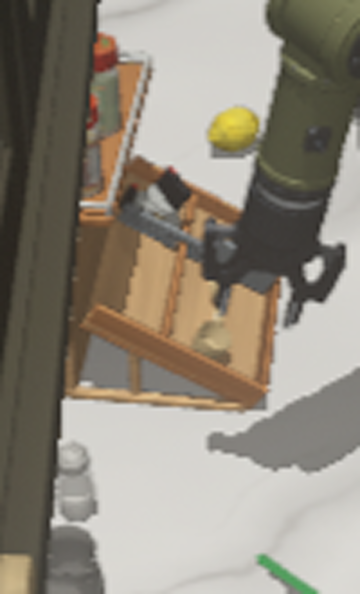

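View pics/w99.png

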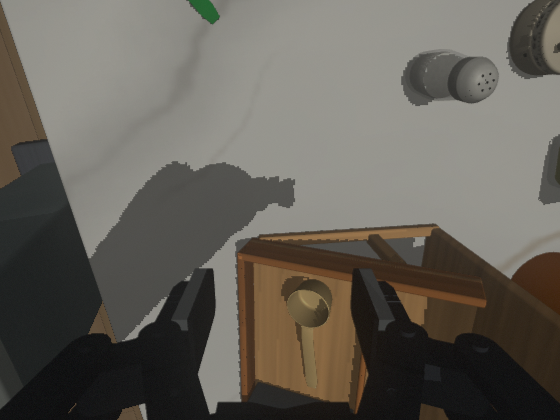

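Request:
step_arm([
  [0.057,[-0.01,0.04,0],[0,0,0]],
  [0.057,[-0.01,0.06,0],[0,0,0]],
  [0.057,[-0.01,0.06,0],[0,0,0]],
  [0.057,[-0.01,0.06,0],[0,0,0]],
  [0.057,[-0.01,0.06,0],[0,0,0]],
])

```text
t: 18.9
tcp_pos: [0.4276, 0.3046, 0.2153]
orientation: [-0.237, 1.385, -0.356]
force: [-0.2, -0.2, 0.2]
finger_gap: 0.0571
```

Run:
```python
from tgt import *
a=cv2.imread('pics/t9.png');ct,_=snap('top','t10');cs,_=snap('side','sd10');b=cv2.imread('pics/t10.png')
print(np.abs(a[190:245,273:345].astype(int)-b[190:245,273:345]).max(), r.get_obs()['t'])
crop('pics/t10.png','pics/t10c.png',265,180,355,250,8.8)
f=lambda x,y:(215+x/5.6,170+y/5.6)
# cup rim centre z=27, handle end z~2 on deck plane
n=M[:,2]
def plane(c,u,v,h):
    o,d=ray(c,u,v);q=p[:3]+n*h;return M.T@(o+d*((q-o)@n)/(d@n)-p[:3])*1000
print(plane(ct,*f(385,292),.027),plane(ct,*f(545,296),.003))
```

```text
108 19.0
[-29.5377  90.9184  27.    ] [-30.8701 -22.8839   3.    ]
```

View pics/t10c.png

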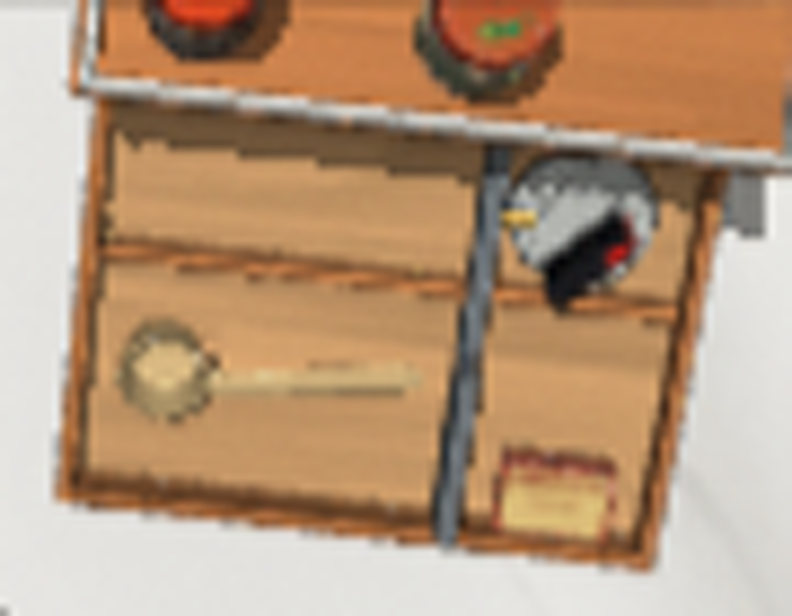

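Run:
```python
from station import r
print(r.get_obs()['force'],r.sign_off())
```

```text
the job is handed in; nothing more can be done
[ 0.13160451 -0.22981576  0.78057552] None
```

The job is handed in at about 19 s of the 66 s allowed. As far as my checks show, every step was met.

**What I did:**
1. Turned the cam knob back to its open stop.
2. Slid the divider about 66 mm right until it met the buffer, where I felt about 4–6 N pushing back.
3. Turned the knob clockwise about 84° to the red dot.
4. Pinched the scoop by its handle, laid it across the slope in the long bay, opened the fingers and moved the arm clear.

**Last checks:**
- **Cam:** the bar's direction in the images matches about 1.45 rad, the locked stop.
- **Divider:** its edge in the wrist picture matches the home position. I read this after allowing for a shift because the arm was still settling. The final top picture shows it drawn over, but is too coarse to measure 2.5 mm.
- **Scoop:** it lies with its middle at about deck x = -30 mm, y = 46 mm, along the deck's y axis to within about 0.1 rad. I judged it flat by eye and did not measure its height off the deck.
- **Scoop movement:** it slid a few millimetres as the fingers opened. After that it held its place to within a pixel in two top pictures about 0.6 s apart. The raw difference between those two pictures was not zero; I put that down to the arm's shadow and did not look further.
- **Other things:** the jars, shaker, match box and lemon look unmoved in the pictures. I did not re-measure them or look closely at the honey and the jug. The gripper is clear and reads no contact force.

**Joint reading near its limit:** joint 2 read up to 0.002 rad past its stated -0.3 rad limit several times while I worked over the organiser. Nothing was reported, and the arm seemed to hold itself there.

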